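Wind a beaker up against its electrode head with a crank-driven lift

TASK

Close the beaker for titration: pick up the loose crank, fit its socket fully down onto the two-flatted end of the lift's screw, feeling for the flats without forcing it, and wind it by its knob, clockwise seen from above, until the beaker is raised and its rim presses the sprung rubber-faced cover about 3 mm up (never more than 7 mm, or the glass cracks). Touch nothing but the crank, leave it seated on the screw, let go, and leave the things around where they are.

Things in the scene. Friction and masses are not known exactly. Their poses are not given: they have to be found in the camera images.
- lift: Grey beaker lift, fixed. Base 150 (x) x 250 (y) mm, 14 high; origin on the bench at the base's middle, z up. Upright screw at x 0, y -62 mm between guide rods at x +-36 under a grey bridge 108x46 mm, top 178 mm high. Rear post 14 mm thick at x +55, y +60, 188 high. Black beaker dish at x 0, y +60 mm.
- screw_seat (a point): Centre of the screw's flat shoulder (36 mm across), 188 mm up, on the screw axis; axes are the lift's and do not turn. On it stand the screw's two-flatted end, 13x8.5 mm, 12 tall, then a round taper pilot, 10.4 to 4 mm thick, 5.5 tall. The flats may stand at any angle, which is not reported. A fitted crank's underside rests on the shoulder; with only the pilot in its socket it rides 12 mm higher.
- dish (a point): Centre of the floor of the black dish that carries the beaker (rim 77 mm across, 5 mm high). It rises 20 mm per turn of the screw clockwise from above and stays where it is left. The screw takes 0.22 to 0.25 N m to turn (about 4 N at the crank's knob), about 0.12 N m (2 N) more when the cover is lifted 3 mm.
- crank: Loose metal crank, 0.17 kg, lying flat, knob up. Origin: centre of the hub's underside, at the socket's mouth; x along the arm to the knob, z up. Hub 28 (x) x 24 (y) x 44 (z) mm, flat sides, gripped across y. Oblong socket 18 (x) x 11.5 (y) mm, 18 deep, open below: fits the screw every 180 degrees, 13 degrees to spare either way. Arm 18 wide, 8 thick, underside level with the hub's.
- crank_knob (a point): Middle of the crank's black knob: upright cylinder, 20 mm across, spinning freely on its pin, 60 mm from the hub's axis, from 10 to 50 mm above the crank's underside; this point is 33 mm above the underside.
- beaker: Clear glass beaker, 62 mm across, 76 high, loose in the lift's black dish; origin: centre of its underside, z up. Its rim is to be wound up against the cover.
- head: White electrode head, clamped on the lift's rear post above the beaker, at varying height; origin on the beaker's axis at the underside of the cover while that hangs free. A glass electrode (11 mm thick) and a thin probe hang up to 54 mm below it into the beaker; the electrode's plug ends 60 mm above it.
- cover (a joint): Lift (m) of the sprung cover below the head, a clear disc of 72 mm diameter, 9 mm thick, with a black rubber face below: 0 hanging free, grows as the beaker's rim pushes it up; it takes 12 N to start and 8 N more per mm, and stops at 9 mm.
- tip_box: blue pipette-tip box, 110x71x59 mm; bystander, origin at the centre of its underside
- blue_marker: blue marker pen lying down, 134x12x12 mm; bystander, origin at the centre of its underside
- petri_dish: small clear glass dish, 52 across and 10 high, in mm; bystander, origin at the centre of its underside
- pocket_balance: flat black pocket balance, 66x118x14 mm; bystander, origin at the centre of its underside
- bench_timer: white bench timer, 62x62x16 mm; bystander, origin at the centre of its underside
- red_bottle: red dropper bottle, 33 across and 73 high, in mm; bystander, origin at the centre of its underside
- black_bottle: black bottle, 32 across and 64 high, in mm; bystander, origin at the centre of its underside
- drop_vial: amber vial with a white cap, 25 across and 48 high, in mm; bystander, origin at the centre of its underside
Mind the look-alikes: they are no part of the job. Of the things that look like the beaker, the larger one is meant.

How it is judged (in metres and radians):
On the way, in this order (a step that is already met when the one before it is completed fails the run):
1. the crank is fully seated on the screw's flatted end, before the beaker has met the cover (distance between crank and screw_seat below 0.005 m and angle between crank's own z axis and vertical below 0.12 rad and value of joint cover below 0.0005 m), for 0.2 s.
2. the beaker has been wound up so that its rim lifts the cover (value of joint cover above 0.0015 m and contact force between beaker and head above 5 N), for 0.2 s.
At the end, for the whole second after the job is handed in: crank seated on the screw within 5 mm and upright, let go and at rest; the beaker upright on the head's axis (within 6 mm), at rest, its rim holding the cover lifted by 1.5 to 5.5 mm (all of step 2 and distance between crank and screw_seat below 0.005 m and angle between crank's own z axis and vertical below 0.12 rad and value of joint cover below 0.0055 m and horizontal distance between beaker and head below 0.006 m and angle between beaker's own z axis and vertical below 0.05 rad and linear speed of beaker below 0.005 m/s and linear speed of crank below 0.02 m/s); the robot touches nothing.
It fails at once if the glass is endangered: the cover is pushed up more than 7 mm, or the beaker is tipped (value of joint cover above 0.007 m or angle between beaker's own z axis and vertical above 0.15 rad).
It fails at once if the crank is forced down with more than 60 N while it still rides on the end of the screw (9 mm or more above its seat) (contact force between crank and lift above 60 N and distance between crank and screw_seat above 0.009 m).
It fails at once if the seated crank is wrenched sideways or past its stop (contact forces on the screw sum to over 150 N) (contact force between crank and lift above 150 N).
It fails at once if the robot touches the lift, the head or the beaker instead of the crank (contact force between any of the arm, the fingers and lift above 2 N or contact force between any of the arm, the fingers and head above 2 N or contact force between any of the arm, the fingers and beaker above 2 N).
It fails at once if a bystander is displaced by more than 20 mm (distance of any of tip_box, blue_marker, petri_dish, pocket_balance, bench_timer, red_bottle, black_bottle, drop_vial from where it was at the start of the episode above 0.02 m).
It also fails if it takes over 72 s, if anything falls off the work surface, if the arm or the gripper's body presses on something with over 40 N, if the wrist force passes 120 N, or if a joint passes its speed limit or range.

ROBOT

A 6-joint arm with a two-finger parallel gripper is mounted at the origin on a cart in front of the work surface, level with it; the furniture and walls round the work are solid. World frame = base frame: x ahead of the robot, y to its left, z up, the work surface at z = 0. Lengths are in mm, angles in rad, forces in N, time in s.
With the tool pointing down it reaches from about 275 to 1000 mm from the base axis. Payload 8.4 kg.
Tool frame: the origin (TCP) lies at the very end of the fingers, on their centre line; the grasp point (between the pads) lies 19 mm behind it (r.tcp_to_grasp is the distance from the TCP to the grasp point, in mm); z points along the fingers, y is the line along which they close (so a half turn about z gives the same grasp; the last joint's range is limited). The gripper opens to 85 mm and grips with 20 to 120 N. Pads are 22 mm wide; open, the fingers measure 114 mm over their backs; the gripper's body (76 mm by 85 mm) begins 54 mm behind the grasp point. The pads swing forward as they close: fully open they stand 13 mm farther back than shut.
Start: joints at [-1.143, 0.353, 1.633, -0, 1.155, -0.002], TCP at [260.429, -568.159, 231.281] pointing down, gripper open.
Joint ranges: [-2.63, 2.63], [-0.92, 2.1], [0.06, 2.66], [-1.3, 4.44], [0, 2.69], [-3.02, 3.02]. Speed limits (rad/s): [2.22, 2.22, 2.79, 3.14, 3.14, 3.14].

INTERFACE

Orientations are given as [roll, pitch, yaw] about the fixed x, y, z axes, in that order (R = Rz(yaw) Ry(pitch) Rx(roll)).
In Python, from rig import r gives the robot as it stands. The module is installed in compiled form; this text tells all that it offers.
- The arm moves only by the tool play_rows, never from a script. Its argument "rows" is a list of rows, each an object with "dp": the shift along the tool's x, y, z in units of 40 mm (1.0 is 40 mm), a list of three; "turn": the turn, a rotation vector about the tool's x, y, z in units of 6 degrees (1.0 is 6 degrees), a list of three; "fingers": the closure, from 0 (fully open) to 1 (shut). In form: [{"dp": [tx, ty, tz], "turn": [wx, wy, wz], "fingers": fingers}, ...]. A call has 1 to 5 rows; each row shifts and turns the commanded pose from where the row before left it, along the tool's axes as they then stand; what a row does not reach is not made up. A row lasts 1/12 s, in which the tool goes at most 41.7 mm and 7.16 degrees, less where a joint would pass 70% of its speed; a pose out of reach is approached as far as the arm can. A call is refused whole if a number of a shift passes 1 or a number of a turn 1, either way. A call with a gripper value outside its range is refused whole. The fingers move at their own pace and stop on an object; "force" is the grip in N (left out, the last holds). Time passes only in rows, so rows that do not move let the fingers close. It gives the time, the measured TCP pose, the force, the opening and the grip force at its end, in the units of the state.
- r.sense(): the state, without advancing time (a new reading comes with each control period).
- r.grab_frame(name): name is "scene" or "top" or "wrist"; returns a dict with "pixels" (480x640x3 uint8, red, green, blue), "fx", "fy", "cx", "cy" (pixels), "pose" (4x4, takes a point from camera to world coordinates). Camera axes: x right, y down, z forward; pixel columns grow to the right and rows downward; lengths in mm; the calibration is good to about 2 mm. A picture is of the moment at which its call begins. There is no depth.
- r.sign_off(): hands the job in; it is judged then, once.
The state is a dict: "clock": time; "qpos": joint angles; "qvel": joint speeds; "joint_efforts": joint torques, N m; "eef_pos": TCP position; "tcp_rot": TCP orientation; "contact_force": force on the tool from outside, world axes, zero at the start; "wrist_torque": the same for the moment, N m; "opening": opening from 0.0 (shut) to 1.0 (fully open); "grasp_force": force on a finger pad.
Only numpy, scipy, OpenCV 4.12 (cv2) and the standard library are available. Lean on these libraries where they do the work, as an engineer would, in place of code of your own. Each camera call takes 0.05 s, during which the arm holds its last target. There are 200 camera calls.

## Working session

There is one attempt and no reset: what is moved stays moved. The work goes in short steps, Python scripts to look and compute and a tool call to move; the robot and the scene stay as the last step left them, time stands still between calls to the robot, and variables do not carry over. Pictures are saved under pics/ and viewed, at most 10 in all, crops included, and the job is handed in when it is done.

Besides the shell and the picture viewer there is one more tool, called after "Request:" in YAML: its name, and indented under it one key for each argument. play_rows: Moves the arm, as the interface text tells. Its arguments: {"type":"object","properties":{"rows":{"type":"array"},"force":{"type":"number"}},"required":["rows"]}

```bash
mkdir -p pics; cat > h.py <<'E'
from rig import r
import numpy as np, cv2, json
def snap(n,f):
    g=r.grab_frame(n); cv2.imwrite(f'pics/{f}.png',cv2.cvtColor(g['pixels'],cv2.COLOR_RGB2BGR))
    np.savez(f'pics/{f}.npz',**{k:g[k] for k in g if k!='pixels'}); return g
def cam(f):
    d=np.load(f'pics/{f}.npz'); return d
def ray(d,u,v):
    P=np.array(d['pose']); q=P[:3,:3]@np.array([(u-d['cx'])/d['fx'],(v-d['cy'])/d['fy'],1]); return P[:3,3],q/np.linalg.norm(q)
def atz(d,u,v,z):
    o,q=ray(d,u,v); return o+q*(z-o[2])/q[2]
def tri(*a):
    A=0;b=0
    for d,u,v in a:
        o,q=ray(d,u,v); M=np.eye(3)-np.outer(q,q); A=A+M; b=b+M@o
    x=np.linalg.solve(A,b); return x
def proj(d,p):
    P=np.array(d['pose']); c=P[:3,:3].T@(np.array(p)-P[:3,3]); return d['fx']*c[0]/c[2]+d['cx'],d['fy']*c[1]/c[2]+d['cy']
E
python3 - <<'E'
from h import *
for n in ('scene','top','wrist'): g=snap(n,n+'0'); print(n,g['fx'],np.round(g['pose'],2).tolist())
print(r.sense(), r.tcp_to_grasp)
a=cv2.imread('pics/scene0.png')
E
```

```text
scene 434.2567364747701 [[0.57, 0.65, -0.5, 1013.41], [0.82, -0.44, 0.36, -217.23], [0.02, -0.62, -0.79, 826.17], [0.0, 0.0, 0.0, 1.0]]
top 569.5670014806431 [[-0.02, -0.99, 0.13, 441.27], [-1.0, 0.02, -0.0, 94.47], [-0.0, -0.13, -0.99, 1178.87], [0.0, 0.0, 0.0, 1.0]]
wrist 380.5182487590204 [[0.42, -0.88, -0.24, 318.84], [-0.91, -0.4, -0.11, -541.69], [-0.0, 0.26, -0.97, 373.87], [0.0, 0.0, 0.0, 1.0]]
{'clock': 0.15, 'qpos': array([-1.14335668e+00,  3.53520040e-01,  1.63393939e+00,  5.65298116e-05,
        1.15520290e+00, -2.40367996e-03]), 'qvel': array([ 0.00121141, -0.00076484, -0.00279614,  0.0021054 ,  0.00031816,
       -0.00077173]), 'joint_efforts': array([-1.48700024e-04, -6.05635500e+01, -3.42337489e+01, -1.07262917e-04,
        6.11581068e-03, -2.12976738e-05]), 'eef_pos': array([ 260.32297699, -567.81683466,  230.72502527]), 'tcp_rot': array([-3.14052311e+00, -5.42643699e-05,  4.29820451e-01]), 'contact_force': array([ 0.21281427, -0.31602516,  0.87864714]), 'wrist_torque': array([-0.01730124,  0.02413079,  0.05843924]), 'grasp_force': 0.0, 'opening': 0.9988219341690733} 18.700000000000003
```

View pics/top0.png

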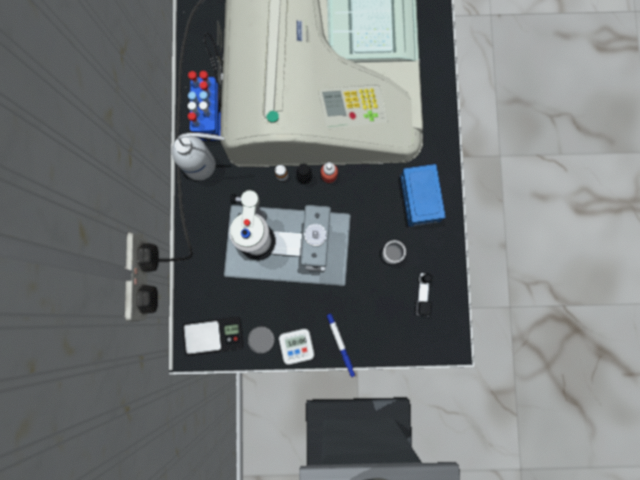

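View pics/scene0.png

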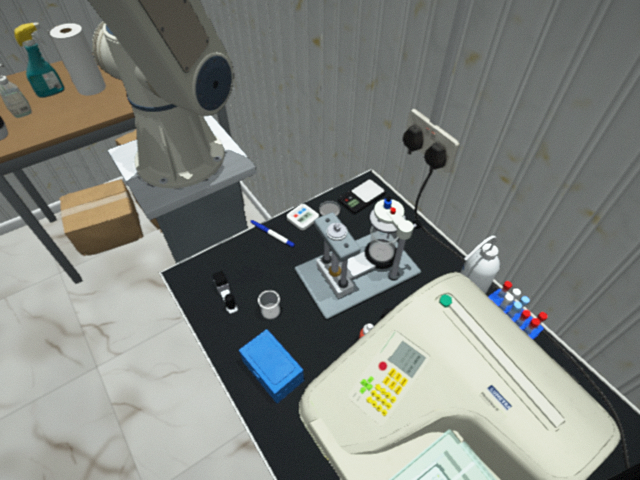

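Top view: lift at (290,245), screw shoulder (316,234), head (247,232). Crank candidate: the dark/bright/dark piece at (424,294), in the scene view (226,290). Look-alikes: marker (340,345) and, for the beaker, the small glass at (394,252). Next I check the crank in a close crop.

```bash
python3 - <<'E'
from h import *
a=cv2.imread('pics/top0.png');b=cv2.imread('pics/scene0.png')
def c(i,u,v,w,h,s): return cv2.resize(i[v-h:v+h,u-w:u+w],None,fx=s,fy=s,interpolation=cv2.INTER_CUBIC)
x=np.hstack([c(a,424,294,25,35,8),c(b,226,290,25,35,8)])
y=np.hstack([c(a,316,240,25,50//2,8),c(b,337,240,25,25,8)])
cv2.imwrite('pics/c1.png',np.hstack([x[:560],np.vstack([y[:400,:],])[:0].reshape(0,800,3)]) if 0 else x)
d=cam('top0')
for p in [(424,276),(424,294),(424,313)]: print(atz(d,*p,30).round())
print(atz(d,316,234,195).round(),atz(d,394,252,0).round(),atz(d,425,195,30).round(),atz(d,340,345,5).round())
for p in [(227,275),(350,284),(347,212),(232,207)]: print(atz(d,*p,14).round())
E
```

```text
[ 524. -101.   30.]
[488. -99.  30.]
[450. -97.  30.]
[590. 112. 195.] [578. -46.   0.] [ 691. -110.   30.] [390.  72.   5.]
[537. 300.  14.]
[513.  49.  14.]
[663.  50.  14.]
[679. 289.  14.]
```

View pics/c1.png

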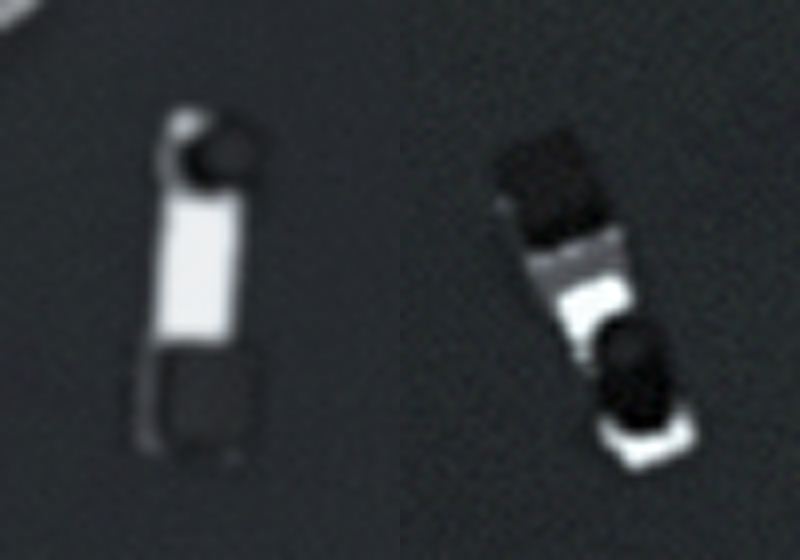

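Crop: the crank lies with its hub at top-view px (424.6,309.4) and its black knob at (427.4,278), arm between, x pointing away from the robot. The choice is confirmed.

```bash
cat >> h.py <<'E'
def plan(p,yaw,f,n=None,start=None,mx=38.):
    s=r.sense(); q,y=(s['eef_pos'],s['tcp_rot'][2]) if start is None else start
    q=np.array(q,float); dy=(yaw-y+np.pi)%(2*np.pi)-np.pi if abs(yaw-y)>4 else yaw-y
    p=np.array(p,float); n=n or max(1,int(np.ceil(max(np.linalg.norm(p-q)/mx,abs(np.degrees(dy))/6))))
    out=[]
    for i in range(n):
        t=q+(p-q)/(n-i); w=t-q; c,s_=np.cos(y),np.sin(y)
        dp=np.round(np.array([c*w[0]+s_*w[1],s_*w[0]-c*w[1],-w[2]])/40,2)
        tz=round(-np.degrees((yaw-y)/(n-i) if abs(yaw-y)<4 else dy/n)/6,2)
        out.append({"dp":dp.tolist(),"turn":[0,0,tz],"fingers":f})
        d=dp*40; q=q+np.array([c*d[0]+s_*d[1],s_*d[0]-c*d[1],-d[2]]); y-=np.radians(tz*6)
    for i in range(0,n,5): print(json.dumps(out[i:i+5]))
    print('end',q.round(1),round(y,3))
E
python3 - <<'E'
from h import *
d=cam('top0');e=cam('scene0')
k=tri((d,427.4,278),(e,201+(632-400)/8,255+345/8));h=tri((d,424.6,309.4),(e,201+(555-400)/8,255+185/8))
print(k,h)
plan([420,-98,230],0,0.3)
E
```

```text
[ 519.92553303 -104.70635946   40.14560955] [457.81421353 -97.56651927  32.00097379]
[{"dp": [0.61, -0.64, 0.0], "turn": [0, 0, 0.29], "fingers": 0.3}, {"dp": [0.59, -0.66, 0.0], "turn": [0, 0, 0.29], "fingers": 0.3}, {"dp": [0.57, -0.68, 0.0], "turn": [0, 0, 0.29], "fingers": 0.3}, {"dp": [0.55, -0.7, 0.0], "turn": [0, 0, 0.29], "fingers": 0.3}, {"dp": [0.53, -0.71, 0.0], "turn": [0, 0, 0.29], "fingers": 0.3}]
[{"dp": [0.5, -0.73, 0.0], "turn": [0, 0, 0.29], "fingers": 0.3}, {"dp": [0.48, -0.74, 0.0], "turn": [0, 0, 0.3], "fingers": 0.3}, {"dp": [0.46, -0.76, 0.0], "turn": [0, 0, 0.29], "fingers": 0.3}, {"dp": [0.43, -0.77, 0.0], "turn": [0, 0, 0.3], "fingers": 0.3}, {"dp": [0.41, -0.79, 0.0], "turn": [0, 0, 0.29], "fingers": 0.3}]
[{"dp": [0.39, -0.8, 0.0], "turn": [0, 0, 0.3], "fingers": 0.3}, {"dp": [0.36, -0.81, 0.01], "turn": [0, 0, 0.29], "fingers": 0.3}, {"dp": [0.34, -0.82, 0.0], "turn": [0, 0, 0.3], "fingers": 0.3}, {"dp": [0.31, -0.83, 0.01], "turn": [0, 0, 0.29], "fingers": 0.3}]
end [420.1 -97.8 229.9] 0.0
```

Request:
play_rows:
  rows:
    - {"dp":[0.61,-0.64,0.0],"turn":[0,0,0.29],"fingers":0.3}
    - {"dp":[0.59,-0.66,0.0],"turn":[0,0,0.29],"fingers":0.3}
    - {"dp":[0.57,-0.68,0.0],"turn":[0,0,0.29],"fingers":0.3}
    - {"dp":[0.55,-0.7,0.0],"turn":[0,0,0.29],"fingers":0.3}
    - {"dp":[0.53,-0.71,0.0],"turn":[0,0,0.29],"fingers":0.3}
  force: 40

```text
clock: 0.57
eef_pos: [317.9, -398.7, 231.0]
tcp_rot: [-3.141, 0.0, 0.276]
contact_force: [1.3, 0.1, 0.4]
opening: 0.701
grasp_force: 0.0
```

Request:
play_rows:
  rows:
    - {"dp":[0.5,-0.73,0.0],"turn":[0,0,0.29],"fingers":0.3}
    - {"dp":[0.48,-0.74,0.0],"turn":[0,0,0.3],"fingers":0.3}
    - {"dp":[0.46,-0.76,0.0],"turn":[0,0,0.29],"fingers":0.3}
    - {"dp":[0.43,-0.77,0.0],"turn":[0,0,0.3],"fingers":0.3}
    - {"dp":[0.41,-0.79,0.0],"turn":[0,0,0.29],"fingers":0.3}

```text
clock: 0.98
eef_pos: [374.5, -231.0, 231.3]
tcp_rot: [3.142, -0.0, 0.122]
contact_force: [0.1, -0.2, -0.3]
opening: 0.708
grasp_force: 0.0
```

Request:
play_rows:
  rows:
    - {"dp":[0.39,-0.8,0.0],"turn":[0,0,0.3],"fingers":0.3}
    - {"dp":[0.36,-0.81,0.01],"turn":[0,0,0.29],"fingers":0.3}
    - {"dp":[0.34,-0.82,0.0],"turn":[0,0,0.3],"fingers":0.3}
    - {"dp":[0.31,-0.83,0.01],"turn":[0,0,0.29],"fingers":0.3}

```text
clock: 1.32
eef_pos: [420.4, -96.5, 230.6]
tcp_rot: [3.142, -0.0, -0.001]
contact_force: [1.1, -0.1, -0.1]
opening: 0.7
grasp_force: 0.0
```

```bash
python3 - <<'E'
from h import *
g=snap('wrist','w1'); print(g['fx'],g['cx'],g['cy'],np.round(g['pose'],3).tolist()); s=r.sense(); print(s['eef_pos'],s['tcp_rot'],s['qpos'],s['clock'],s['contact_force'],s['opening'])
E
```

```text
380.5182487590204 323.86955551319386 239.94525481814466 [[-0.002, -0.965, -0.261, 484.837], [-1.0, 0.001, 0.001, -97.659], [-0.0, 0.261, -0.965, 373.856], [0.0, 0.0, 0.0, 1.0]]
[422.00450725 -91.88636558 230.55345725] [-3.13871126e+00 -1.29951622e-03 -2.75817900e-03] [-0.22031973  0.04556693  2.0250814   0.00352652  1.07030001  1.35154166] 1.3667 [ 1.04054634  1.82931589 -0.26710103] 0.6994672684612508
```

View pics/w1.png

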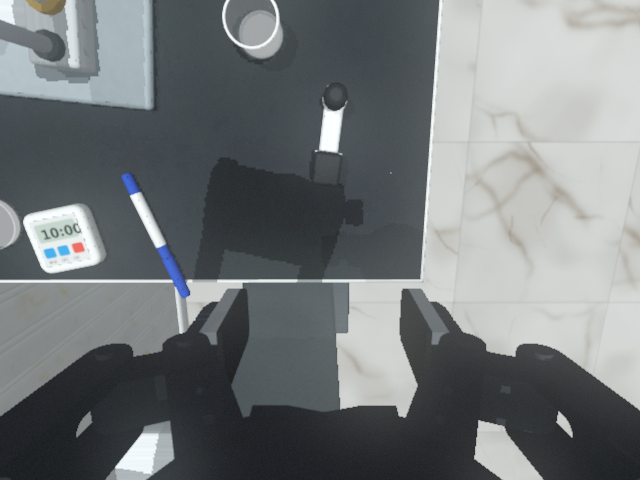

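Wrist view: hub top at (327,167), knob top at (335,95), crank yaw about -0.11. Moving nearer for a second view.

```bash
python3 - <<'E'
from h import *
snap('wrist','w2'); s=r.sense(); print(s['eef_pos'])
plan([440,-98,190],-0.11,0.3)
E
```

```text
[421.2719627  -94.32573302 230.47574749]
[{"dp": [0.23, 0.05, 0.51], "turn": [0, 0, 0.54], "fingers": 0.3}, {"dp": [0.24, 0.03, 0.5], "turn": [0, 0, 0.54], "fingers": 0.3}]
end [440.  -98.  190.1] -0.11
```

Request:
play_rows:
  rows:
    - {"dp":[0.23,0.03,0.51],"turn":[0,0,0.54],"fingers":0.3}
    - {"dp":[0.24,0.0,0.5],"turn":[0,0,0.54],"fingers":0.3}
    - {"dp":[0,0,0],"turn":[0,0,0],"fingers":0.3}
    - {"dp":[0,0,0],"turn":[0,0,0],"fingers":0.3}

```text
clock: 1.75
eef_pos: [438.1, -100.2, 189.5]
tcp_rot: [-3.141, 0.003, -0.111]
contact_force: [0.5, 0.1, 0.5]
opening: 0.697
grasp_force: 0.0
```

```bash
python3 - <<'E'
from h import *
snap('wrist','w3'); s=r.sense(); print(s['eef_pos'],s['tcp_rot'])
a=cv2.imread('pics/w2.png'); b=cv2.imread('pics/w3.png')
c=lambda i,u,v,w,h,z: cv2.resize(i[v-h:v+h,u-w:u+w],None,fx=z,fy=z,interpolation=cv2.INTER_CUBIC)
A=c(a,330,135,40,70,4); B=c(b,330,170,110,140,2)
cv2.imwrite('pics/c2.png',np.hstack([A,B]))
E
```

```text
[ 438.4173932  -100.31061032  190.21689168] [-3.14155432e+00  1.46008929e-03 -1.10984708e-01]
```

View pics/c2.png

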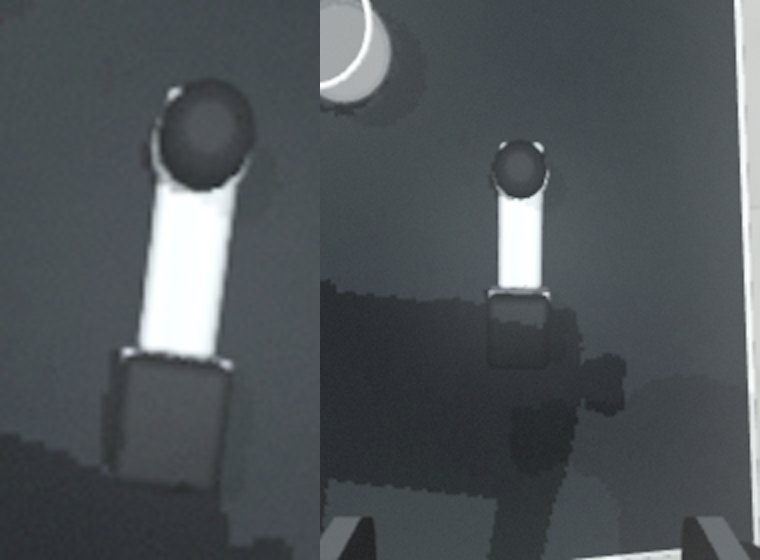

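Crops: hub-top centres at w2 (333,171.5) and w3 (319.5,196), knob tops at (342,95.5) and (320,113.5). The arm runs along the tool's x, so the yaw is right.

```bash
python3 - <<'E'
from h import *
d=cam('top0');a=cam('w2');b=cam('w3')
print(b['pose'].round(2).tolist())
print('hub',tri((a,333,171.5),(b,319.5,196)),tri((a,333,171.5),(b,319.5,196),(d,424.6,309.4)))
print('knob',tri((a,342,95.5),(b,320,113.5)))
for D,p in((a,(333,171.5)),(b,(319.5,196)),(d,(424.6,309.4))): print(atz(D,*p,44))
for D,p in((a,(342,95.5)),(b,(320,113.5)),(d,(427.4,278))): print(atz(D,*p,50))
E
```

```text
[[-0.11, -0.96, -0.26, 502.58], [-0.99, 0.11, 0.03, -108.61], [-0.0, 0.26, -0.96, 332.49], [0.0, 0.0, 0.0, 1.0]]
hub [ 457.7357493  -100.17660094   36.0966736 ] [456.96395692 -99.84947528  27.24084718]
knob [ 518.07877869 -107.17592979   54.36526866]
[ 458.28111082 -100.18618282   44.        ]
[ 459.05485573 -100.23883349   44.        ]
[457.25822055 -96.43839138  44.        ]
[ 518.79904403 -107.07947806   50.        ]
[ 518.0361854  -107.43691659   50.        ]
[ 518.87473594 -103.82664921   50.        ]
```

```bash
python3 - <<'E'
from h import *
plan([458.5,-100.2,40],-0.115,0.3)
E
```

```text
[{"dp": [0.12, -0.01, 0.94], "turn": [0, 0, 0.01], "fingers": 0.3}, {"dp": [0.13, -0.02, 0.94], "turn": [0, 0, 0.01], "fingers": 0.3}, {"dp": [0.12, -0.01, 0.94], "turn": [0, 0, 0.01], "fingers": 0.3}, {"dp": [0.13, -0.02, 0.94], "turn": [0, 0, 0.01], "fingers": 0.3}]
end [ 458.6 -100.2   39.8] -0.115
```

Request:
play_rows:
  rows:
    - {"dp":[0.13,-0.02,0.94],"turn":[0,0,0.01],"fingers":0.3}
    - {"dp":[0.13,-0.02,0.94],"turn":[0,0,0.01],"fingers":0.3}
    - {"dp":[0.12,-0.01,0.94],"turn":[0,0,0.01],"fingers":0.3}
    - {"dp":[0.12,-0.01,0.94],"turn":[0,0,0.01],"fingers":0.3}
    - {"dp":[0,0,0.3],"turn":[0,0,0],"fingers":0.4}

```text
clock: 2.22
eef_pos: [457.9, -100.0, 24.8]
tcp_rot: [-3.141, 0.003, -0.116]
contact_force: [-1.5, -0.8, -0.2]
opening: 0.602
grasp_force: 0.0
```

Request:
play_rows:
  rows:
    - {"dp":[0,0,0.4],"turn":[0,0,0],"fingers":0.4}
    - {"dp":[0,0,0],"turn":[0,0,0],"fingers":0.5}
    - {"dp":[0,0,0],"turn":[0,0,0],"fingers":0.6}

```text
clock: 2.47
eef_pos: [459.1, -100.2, 12.2]
tcp_rot: [-3.142, 0.001, -0.116]
contact_force: [0.0, -0.1, 0.9]
opening: 0.402
grasp_force: 0.0
```

Request:
play_rows:
  rows:
    - {"dp":[0,0,0],"turn":[0,0,0],"fingers":0.8}
    - {"dp":[0,0,0],"turn":[0,0,0],"fingers":1}
    - {"dp":[0,0,0],"turn":[0,0,0],"fingers":1}
    - {"dp":[0,0,0],"turn":[0,0,0],"fingers":1}
    - {"dp":[0,0,0],"turn":[0,0,0],"fingers":1}
  force: 60

```text
clock: 2.88
eef_pos: [460.1, -100.2, 13.2]
tcp_rot: [3.141, -0.002, -0.117]
contact_force: [-1.5, -1.0, 9.5]
opening: 0.268
grasp_force: 59.7
```

Request:
play_rows:
  rows:
    - {"dp":[0,0,-0.2],"turn":[0,0,0],"fingers":1}
    - {"dp":[0,0,-1],"turn":[0,0,0],"fingers":1}
    - {"dp":[0,0,-1],"turn":[0,0,0],"fingers":1}
    - {"dp":[0,0,-1],"turn":[0,0,0],"fingers":1}
    - {"dp":[0,0,-1],"turn":[0,0,0],"fingers":1}

```text
clock: 3.3
eef_pos: [458.6, -99.7, 182.4]
tcp_rot: [3.142, -0.0, -0.117]
contact_force: [1.3, -1.2, -1.7]
opening: 0.27
grasp_force: 59.1
```

Request:
play_rows:
  rows:
    - {"dp":[0,0,-1],"turn":[0,0,0],"fingers":1}
    - {"dp":[0,0,-1],"turn":[0,0,0],"fingers":1}
    - {"dp":[0,0,-0.8],"turn":[0,0,0],"fingers":1}

```text
clock: 3.55
eef_pos: [459.0, -99.8, 296.0]
tcp_rot: [3.141, -0.004, -0.117]
contact_force: [1.9, -0.3, -1.5]
opening: 0.273
grasp_force: 59.1
```

```bash
python3 - <<'E'
from h import *
plan([490,50,296],-0.117,1)
E
```

```text
[{"dp": [0.07, -0.76, 0.0], "turn": [0, 0, 0.0], "fingers": 1}, {"dp": [0.07, -0.76, 0.0], "turn": [0, 0, 0.0], "fingers": 1}, {"dp": [0.06, -0.76, 0.0], "turn": [0, 0, 0.0], "fingers": 1}, {"dp": [0.07, -0.76, 0.0], "turn": [0, 0, 0.0], "fingers": 1}, {"dp": [0.06, -0.77, 0.0], "turn": [0, 0, 0.0], "fingers": 1}]
end [489.9  50.1 296. ] -0.117
```

Request:
play_rows:
  rows:
    - {"dp":[0.07,-0.76,0.0],"turn":[0,0,0.0],"fingers":1}
    - {"dp":[0.07,-0.76,0.0],"turn":[0,0,0.0],"fingers":1}
    - {"dp":[0.06,-0.76,0.0],"turn":[0,0,0.0],"fingers":1}
    - {"dp":[0.07,-0.76,0.0],"turn":[0,0,0.0],"fingers":1}
    - {"dp":[0.06,-0.77,0.0],"turn":[0,0,0.0],"fingers":1}

```text
clock: 3.97
eef_pos: [489.6, 51.3, 292.8]
tcp_rot: [-3.141, -0.001, -0.117]
contact_force: [1.0, 0.9, -1.4]
opening: 0.275
grasp_force: 59.4
```

Request:
play_rows:
  rows:
    - {"dp":[0,0,0],"turn":[0,0,0.0],"fingers":1}
    - {"dp":[0,0,0],"turn":[0,0,0.0],"fingers":1}
    - {"dp":[0,0,0],"turn":[0,0,0.0],"fingers":1}
    - {"dp":[0,0,0],"turn":[0,0,0.0],"fingers":1}

```text
clock: 4.3
eef_pos: [489.7, 49.2, 292.0]
tcp_rot: [3.141, -0.0, -0.117]
contact_force: [0.7, 1.1, -1.4]
opening: 0.27
grasp_force: 59.5
```

```bash
python3 - <<'E'
from h import *
snap('wrist','w4'); s=r.sense(); print(s['eef_pos'])
E
```

```text
[489.75438003  49.0749588  291.93531939]
```

Request:
play_rows:
  rows:
    - {"dp":[0.06,-0.6,0.0],"turn":[0,0,0.0],"fingers":1}
    - {"dp":[0.06,-0.7,0.0],"turn":[0,0,0.0],"fingers":1}
    - {"dp":[0.06,-0.7,0.0],"turn":[0,0,0.0],"fingers":1}
    - {"dp":[0,0,0],"turn":[0,0,0.0],"fingers":1}
    - {"dp":[0,0,0],"turn":[0,0,0.0],"fingers":1}

```text
clock: 4.77
eef_pos: [506.6, 128.7, 291.6]
tcp_rot: [3.141, 0.0, -0.116]
contact_force: [0.2, 0.3, -1.5]
opening: 0.272
grasp_force: 59.7
```

```bash
python3 - <<'E'
from h import *
snap('wrist','w5'); s=r.sense(); print(s['eef_pos'])
a=cv2.imread('pics/w4.png');b=cv2.imread('pics/w5.png')
cv2.imwrite('pics/c3.png',np.vstack([a[0:300],b[0:300]]))
E
```

```text
[506.36651524 127.92224868 291.55149477]
```

View pics/c3.png

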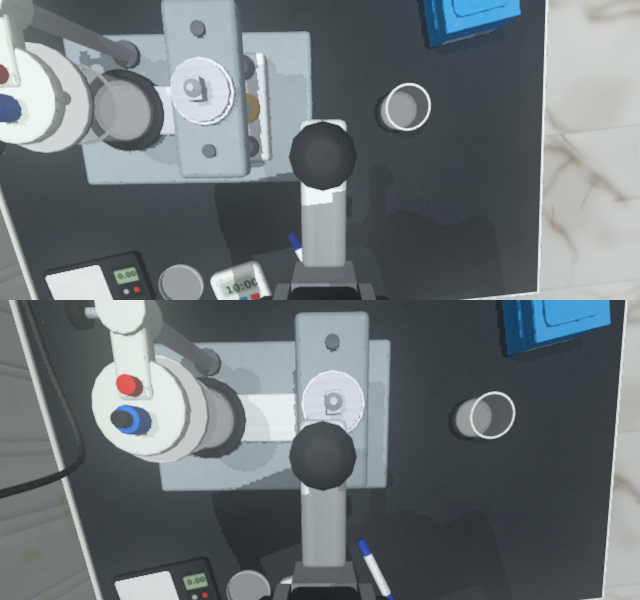

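w4/w5 stacked: shoulder at w4 (203,90) and w5 (333,102), tenon in its middle, head at left. Zooming on the tenon.

```bash
python3 - <<'E'
from h import *
a=cv2.imread('pics/w4.png');b=cv2.imread('pics/w5.png')
c=lambda i,u,v: cv2.resize(i[v-40:v+40,u-40:u+40],None,fx=5,fy=5,interpolation=cv2.INTER_CUBIC)
cv2.imwrite('pics/c4.png',np.hstack([c(a,203,90),c(b,333,102)]))
E
```

```text
(no output)
```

View pics/c4.png

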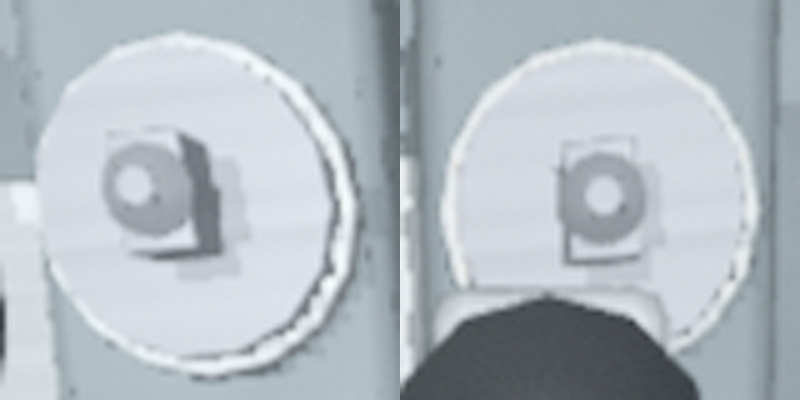

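Zoom: tenon-top corners and pilot tip are clear in both views. The flats run nearly along the tool's x, so I compute the exact angle.

```bash
python3 - <<'E'
from h import *
a=cam('w4');b=cam('w5')
A=lambda x,y:(163+x/5,50+y/5); B=lambda x,y:(293+(x-400)/5,62+y/5)
for D,L in((a,[A(105,138),A(180,130),A(200,245),A(128,254)]),(b,[B(562,145),B(634,138),B(642,255),B(568,262)])):
    P=np.array([atz(D,*p,200)[:2] for p in L]); print(P.round(1).tolist(),P.mean(0)); 
    for i,j in((3,0),(2,1)): w=P[i]-P[j]; print(np.arctan2(-w[1],-w[0]),np.hypot(*w))
    for i,j in((0,1),(3,2)): w=P[i]-P[j]; print(np.arctan2(w[1],w[0])-np.pi/2,np.hypot(*w))
pa,pb=A(135,185),B(603,195); print('tip',tri((a,*pa),(b,*pb)),atz(a,*pa,205.5),atz(b,*pb,205.5))
sa,sb=A(186,197),B(603,195); print('shoulder',atz(a,*sa,188),atz(b,*sb,188))
# knob check in w5
print('knob held at', [atz(b,323,155,291.5-13+50)], 'pred', 506.4+60*np.cos(-.117),127.9+60*np.sin(-.117))
# cover/head: from full images; beaker rim etc
E
```

```text
[[595.9, 116.3], [595.7, 107.6], [583.2, 107.8], [583.2, 116.3]] [589.52354562 112.02173685]
-0.0007191754305066268 12.645080941403458
-0.01629068729681796 12.487381578637645
-0.01997799783348686 8.727945982161229
-0.0017583728118872877 8.531892479240147
[[596.1, 116.1], [595.9, 107.8], [583.0, 108.2], [583.2, 116.9]] [589.52538796 112.24224915]
-0.06078732925934834 12.884797353384114
-0.0327275972303585 12.886662786488735
-0.025703452815025063 8.350321551138745
-0.026791237736530693 8.711765577154642
tip [589.63929453 112.19441785 205.66175774] [589.67264248 112.24351085 205.5       ] [589.64471714 112.19064984 205.5       ]
shoulder [590.34634231 111.83824595 188.        ] [591.09138325 111.5979841  188.        ]
knob held at [array([565.99933889, 120.75359499, 328.5       ])] pred 565.989798258091 120.89600517133205
```

```bash
python3 - <<'E'
from h import *
plan([589.6,112.1,245],-0.025,1,n=4)
E
```

```text
[{"dp": [0.53, 0.04, 0.29], "turn": [0, 0, -0.22], "fingers": 1}, {"dp": [0.53, 0.05, 0.29], "turn": [0, 0, -0.22], "fingers": 1}, {"dp": [0.52, 0.06, 0.29], "turn": [0, 0, -0.22], "fingers": 1}, {"dp": [0.53, 0.07, 0.29], "turn": [0, 0, -0.22], "fingers": 1}]
end [589.8 112.2 245.2] -0.025
```

Request:
play_rows:
  rows:
    - {"dp":[0.53,0.04,0.29],"turn":[0,0,-0.22],"fingers":1}
    - {"dp":[0.53,0.05,0.29],"turn":[0,0,-0.22],"fingers":1}
    - {"dp":[0.52,0.06,0.29],"turn":[0,0,-0.22],"fingers":1}
    - {"dp":[0.53,0.07,0.29],"turn":[0,0,-0.22],"fingers":1}

```text
clock: 5.15
eef_pos: [590.5, 110.9, 245.0]
tcp_rot: [3.141, -0.0, -0.025]
contact_force: [0.5, -0.5, -1.4]
opening: 0.273
grasp_force: 59.7
```

Request:
play_rows:
  rows:
    - {"dp":[0,0,0.2],"turn":[0,0,0.0],"fingers":1}
    - {"dp":[0,0,0],"turn":[0,0,0.0],"fingers":1}
    - {"dp":[0,0,0],"turn":[0,0,0.0],"fingers":1}
    - {"dp":[0,0,0],"turn":[0,0,0.0],"fingers":1}

```text
clock: 5.48
eef_pos: [589.3, 112.4, 237.9]
tcp_rot: [3.142, 0.0, -0.026]
contact_force: [-1.1, 0.2, -1.8]
opening: 0.275
grasp_force: 59.7
```

```bash
python3 - <<'E'
from h import *
s=r.sense(); print(s['eef_pos'],s['tcp_rot'],s['contact_force'])
plan([589.6,112.1,222],-0.025,1,n=1)
E
```

```text
[589.32709321 112.35452516 237.8932818 ] [ 3.14158257e+00  1.98179626e-05 -2.55857422e-02] [-1.06815297  0.16475731 -1.76560024]
[{"dp": [0.01, 0.01, 0.4], "turn": [0, 0, -0.01], "fingers": 1}]
end [589.7 111.9 221.9] -0.025
```

Lower gently in small steps, watching the force.

Request:
play_rows:
  rows:
    - {"dp":[0,0,0.2],"turn":[0,0,0.0],"fingers":1}
    - {"dp":[0,0,0.2],"turn":[0,0,0],"fingers":1}
    - {"dp":[0,0,0.1],"turn":[0,0,0.0],"fingers":1}
    - {"dp":[0,0,0.07],"turn":[0,0,0.0],"fingers":1}
    - {"dp":[0,0,0],"turn":[0,0,0.0],"fingers":1}

```text
clock: 5.9
eef_pos: [589.3, 112.9, 213.6]
tcp_rot: [3.141, 0.001, -0.024]
contact_force: [0.1, -0.5, -2.3]
opening: 0.272
grasp_force: 59.7
```

Request:
play_rows:
  rows:
    - {"dp":[0,0,0.06],"turn":[0,0,0.0],"fingers":1}
    - {"dp":[0,0,0.05],"turn":[0,0,0],"fingers":1}
    - {"dp":[0,0,0],"turn":[0,0,0.0],"fingers":1}

```text
clock: 6.15
eef_pos: [589.8, 112.9, 209.7]
tcp_rot: [3.142, 0.0, -0.025]
contact_force: [-0.3, -0.1, -0.6]
opening: 0.271
grasp_force: 59.7
```

Request:
play_rows:
  rows:
    - {"dp":[0,0,0.06],"turn":[0,0,0.0],"fingers":1}
    - {"dp":[0,0,0.06],"turn":[0,0,0],"fingers":1}
    - {"dp":[0,0,0.03],"turn":[0,0,0.0],"fingers":1}
    - {"dp":[0,0,0],"turn":[0,0,0.0],"fingers":1}

```text
clock: 6.48
eef_pos: [589.8, 112.9, 203.7]
tcp_rot: [3.141, 0.001, -0.025]
contact_force: [0.1, -0.3, -0.5]
opening: 0.268
grasp_force: 59.7
```

Request:
play_rows:
  rows:
    - {"dp":[0,0,0.03],"turn":[0,0,0.0],"fingers":1}
    - {"dp":[0,0,0.02],"turn":[0,0,0],"fingers":1}
    - {"dp":[0,0,0],"turn":[0,0,0.0],"fingers":1}

```text
clock: 6.73
eef_pos: [589.9, 112.9, 201.9]
tcp_rot: [3.142, 0.0, -0.025]
contact_force: [-0.7, -0.3, -1.9]
opening: 0.268
grasp_force: 59.7
```

Request:
play_rows:
  rows:
    - {"dp":[0,0,0.03],"turn":[0,0,0.0],"fingers":1}
    - {"dp":[0,0,0],"turn":[0,0,0],"fingers":1}
    - {"dp":[0,0,0],"turn":[0,0,0.0],"fingers":1}

```text
clock: 6.98
eef_pos: [590.1, 112.9, 201.2]
tcp_rot: [-3.141, -0.0, -0.025]
contact_force: [-0.7, 0.0, 2.2]
opening: 0.273
grasp_force: 60.0
```

Request:
play_rows:
  rows:
    - {"dp":[0,0,0],"turn":[0,0,0.0],"fingers":0.5}
    - {"dp":[0,0,0],"turn":[0,0,0],"fingers":0.5}
    - {"dp":[0,0,0],"turn":[0,0,0.0],"fingers":0.5}
    - {"dp":[0,0,0],"turn":[0,0,0.0],"fingers":0.5}

```text
clock: 7.32
eef_pos: [590.0, 112.9, 200.8]
tcp_rot: [3.142, -0.0, -0.025]
contact_force: [0.2, 0.4, -0.4]
opening: 0.499
grasp_force: 0.0
```

Request:
play_rows:
  rows:
    - {"dp":[0,0,-0.5],"turn":[0,0,0.0],"fingers":0.5}
    - {"dp":[0,0,-0.9],"turn":[0,0,0],"fingers":0.5}
    - {"dp":[0,0,-0.6],"turn":[0,0,0.0],"fingers":0.5}
    - {"dp":[-0.5,0,-0.5],"turn":[0,0,0.0],"fingers":0.5}
    - {"dp":[0,0,0],"turn":[0,0,0.0],"fingers":0.5}

```text
clock: 7.73
eef_pos: [569.9, 113.8, 305.3]
tcp_rot: [-3.14, -0.005, -0.025]
contact_force: [1.5, 1.0, 0.5]
opening: 0.501
grasp_force: 0.0
```

```bash
python3 - <<'E'
from h import *
s=r.sense(); print(s['eef_pos'],s['tcp_rot'],s['contact_force'])
snap('wrist','w6'); snap('scene','s6')
a=cv2.imread('pics/w6.png');b=cv2.imread('pics/s6.png')
cv2.imwrite('pics/c5.png',np.hstack([cv2.resize(a[:360,:460],(511,400)),cv2.resize(b[185:305,300:428],None,fx=2.1,fy=400/120,interpolation=cv2.INTER_CUBIC)]))
print(cv2.imread('pics/c5.png').shape)
E
```

```text
[569.91375883 113.78187975 305.31321506] [-3.14024759 -0.00485493 -0.02464434] [1.53006404 1.00161832 0.50682808]
(400, 780, 3)
```

View pics/c5.png

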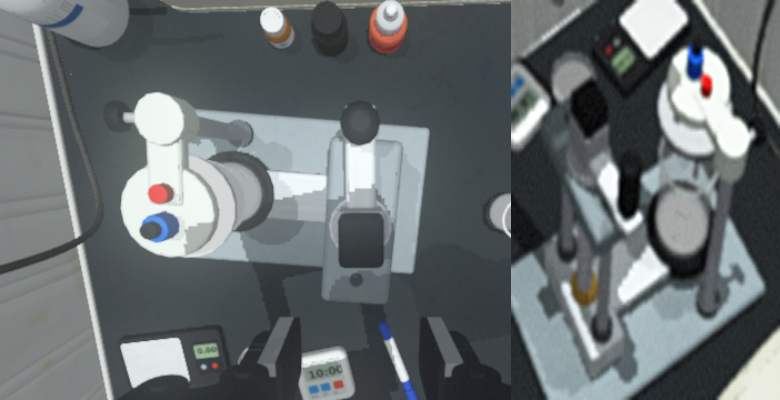

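The crank is seated: hub over the shoulder at c5 (362,240), knob forward at (360,122). Now a tilted side view of the beaker and cover to measure the gap before winding.

```bash
cat >> h.py <<'E'
from scipy.spatial.transform import Rotation as R
def plan6(p,rpy,f,n,start=None):
    s=r.sense(); q,o=(s['eef_pos'],s['tcp_rot']) if start is None else start
    q=np.array(q,float);p=np.array(p,float); Q=R.from_euler('xyz',o); G=R.from_euler('xyz',rpy); out=[]
    for i in range(n):
        dp=np.round(Q.inv().apply((p-q)/(n-i))/40,2); w=np.round(np.degrees((Q.inv()*G).as_rotvec()/(n-i))/6,2)
        q=q+Q.apply(dp*40); Q=Q*R.from_rotvec(np.radians(w*6)); out.append({"dp":dp.tolist(),"turn":w.tolist(),"fingers":f})
    for i in range(0,n,5): print(json.dumps(out[i:i+5]))
    print('end',q.round(1),Q.as_euler('xyz').round(3))
def tilt(deg,yaw=0): return (R.from_euler('xyz',[np.pi,0,yaw])*R.from_rotvec([0,np.radians(deg),0])).as_euler('xyz')
E
python3 - <<'E'
from h import *
print(atz(cam('w6'),326,216,232))
plan6([487,234,195],tilt(72),0.5,13)
E
```

```text
[590.56624187 111.11946304 232.        ]
[{"dp": [-0.17, -0.23, 0.2], "turn": [0.01, 0.92, -0.02], "fingers": 0.5}, {"dp": [-0.18, -0.23, 0.19], "turn": [0.01, 0.92, -0.02], "fingers": 0.5}, {"dp": [-0.2, -0.23, 0.17], "turn": [0.01, 0.92, -0.01], "fingers": 0.5}, {"dp": [-0.22, -0.23, 0.15], "turn": [0.01, 0.92, -0.02], "fingers": 0.5}, {"dp": [-0.23, -0.23, 0.13], "turn": [0.01, 0.92, -0.01], "fingers": 0.5}]
[{"dp": [-0.24, -0.23, 0.11], "turn": [0.01, 0.92, -0.02], "fingers": 0.5}, {"dp": [-0.25, -0.23, 0.08], "turn": [0.01, 0.92, -0.01], "fingers": 0.5}, {"dp": [-0.25, -0.23, 0.06], "turn": [0.01, 0.92, -0.02], "fingers": 0.5}, {"dp": [-0.26, -0.23, 0.03], "turn": [0.01, 0.92, -0.01], "fingers": 0.5}, {"dp": [-0.26, -0.23, 0.01], "turn": [0.01, 0.93, -0.02], "fingers": 0.5}]
[{"dp": [-0.26, -0.23, -0.02], "turn": [0.01, 0.92, -0.01], "fingers": 0.5}, {"dp": [-0.26, -0.22, -0.04], "turn": [0.01, 0.93, -0.02], "fingers": 0.5}, {"dp": [-0.25, -0.23, -0.06], "turn": [0.02, 0.92, -0.01], "fingers": 0.5}]
end [487.1 234.1 195.2] [-3.141 -1.256  0.   ]
```

Request:
play_rows:
  rows:
    - {"dp":[-0.17,-0.23,0.2],"turn":[0.01,0.92,-0.02],"fingers":0.5}
    - {"dp":[-0.18,-0.23,0.19],"turn":[0.01,0.92,-0.02],"fingers":0.5}
    - {"dp":[-0.2,-0.23,0.17],"turn":[0.01,0.92,-0.01],"fingers":0.5}
    - {"dp":[-0.22,-0.23,0.15],"turn":[0.01,0.92,-0.02],"fingers":0.5}
    - {"dp":[-0.23,-0.23,0.13],"turn":[0.01,0.92,-0.01],"fingers":0.5}

```text
clock: 8.25
eef_pos: [537.1, 160.8, 258.8]
tcp_rot: [-3.136, -0.485, -0.016]
contact_force: [0.2, -1.8, 0.4]
opening: 0.502
grasp_force: 0.0
```

Request:
play_rows:
  rows:
    - {"dp":[-0.24,-0.23,0.11],"turn":[0.01,0.92,-0.02],"fingers":0.5}
    - {"dp":[-0.25,-0.23,0.08],"turn":[0.01,0.92,-0.01],"fingers":0.5}
    - {"dp":[-0.25,-0.23,0.06],"turn":[0.01,0.92,-0.02],"fingers":0.5}
    - {"dp":[-0.26,-0.23,0.03],"turn":[0.01,0.92,-0.01],"fingers":0.5}
    - {"dp":[-0.26,-0.23,0.01],"turn":[0.01,0.93,-0.02],"fingers":0.5}

```text
clock: 8.67
eef_pos: [537.0, 150.4, 250.3]
tcp_rot: [3.109, -0.777, 0.075]
contact_force: [3.7, -1.1, 1.2]
opening: 0.499
grasp_force: 0.0
```

Request:
play_rows:
  rows:
    - {"dp":[-0.26,-0.23,-0.02],"turn":[0.01,0.92,-0.01],"fingers":0.5}
    - {"dp":[-0.26,-0.22,-0.04],"turn":[0.01,0.93,-0.02],"fingers":0.5}
    - {"dp":[-0.25,-0.23,-0.06],"turn":[0.02,0.92,-0.01],"fingers":0.5}
    - {"dp":[0,0,0],"turn":[0,0,0],"fingers":0.5}
    - {"dp":[0,0,0],"turn":[0,0,0],"fingers":0.5}

```text
clock: 9.08
eef_pos: [512.6, 125.2, 320.0]
tcp_rot: [3.099, -0.929, 0.138]
contact_force: [0.1, 0.5, -0.0]
opening: 0.503
grasp_force: 0.0
```

```bash
python3 - <<'E'
from h import *
snap('wrist','w7'); s=r.sense(); print(s['eef_pos'],s['tcp_rot'],s['qpos'],cam('w7')['pose'].round(2).tolist())
a=cv2.imread('pics/w7.png'); cv2.imwrite('pics/c6.png',cv2.resize(a[20:440,110:530],(600,600),interpolation=cv2.INTER_CUBIC))
E
```

```text
[513.00353538 125.30785615 319.41369346] [ 3.09796172 -0.92753007  0.13831095] [ 0.39791003 -0.20595159  2.37125515 -1.29513423  0.25997446  3.01642908] [[0.1, -0.78, 0.62, 436.55], [-0.99, -0.1, 0.04, 119.89], [0.03, -0.62, -0.79, 458.52], [0.0, 0.0, 0.0, 1.0]]
```

View pics/c6.png

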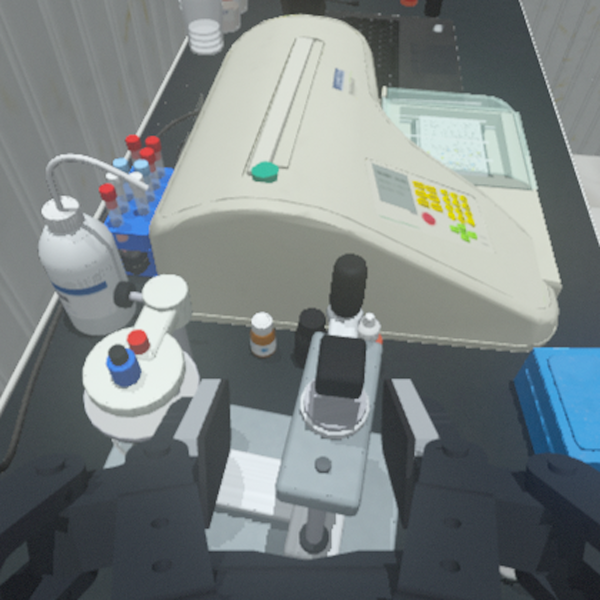

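The picture shows the wrist at its joint limits: it can't tilt outwards. Crank is still seated (hub at (340,365)). I go back to tool-down and use a steep view beside the head instead.

```bash
python3 - <<'E'
from h import *
plan6([525,122,320],tilt(0),0.5,10)
E
```

```text
[{"dp": [0.02, 0.01, 0.02], "turn": [-0.02, -0.89, 0.1], "fingers": 0.5}, {"dp": [0.02, 0.01, 0.02], "turn": [-0.02, -0.89, 0.1], "fingers": 0.5}, {"dp": [0.02, 0.01, 0.02], "turn": [-0.02, -0.89, 0.1], "fingers": 0.5}, {"dp": [0.02, 0.01, 0.02], "turn": [-0.02, -0.89, 0.1], "fingers": 0.5}, {"dp": [0.03, 0.01, 0.01], "turn": [-0.02, -0.88, 0.11], "fingers": 0.5}]
[{"dp": [0.03, 0.01, 0.01], "turn": [-0.02, -0.89, 0.11], "fingers": 0.5}, {"dp": [0.03, 0.01, 0.01], "turn": [-0.03, -0.88, 0.1], "fingers": 0.5}, {"dp": [0.03, 0.01, 0.01], "turn": [-0.02, -0.89, 0.11], "fingers": 0.5}, {"dp": [0.03, 0.01, 0.0], "turn": [-0.03, -0.88, 0.1], "fingers": 0.5}, {"dp": [0.03, 0.01, 0.01], "turn": [-0.02, -0.89, 0.11], "fingers": 0.5}]
end [525.1 122.  319.9] [-3.141  0.    -0.   ]
```

Request:
play_rows:
  rows:
    - {"dp":[0.02,0.01,0.02],"turn":[-0.02,-0.89,0.1],"fingers":0.5}
    - {"dp":[0.02,0.01,0.02],"turn":[-0.02,-0.89,0.1],"fingers":0.5}
    - {"dp":[0.02,0.01,0.02],"turn":[-0.02,-0.89,0.1],"fingers":0.5}
    - {"dp":[0.02,0.01,0.02],"turn":[-0.02,-0.89,0.1],"fingers":0.5}
    - {"dp":[0.03,0.01,0.01],"turn":[-0.02,-0.88,0.11],"fingers":0.5}

```text
clock: 9.55
eef_pos: [520.4, 114.0, 319.6]
tcp_rot: [3.109, -0.648, 0.069]
contact_force: [0.5, -0.8, -0.0]
opening: 0.499
grasp_force: 0.0
```

Request:
play_rows:
  rows:
    - {"dp":[0.03,0.01,0.01],"turn":[-0.02,-0.89,0.11],"fingers":0.5}
    - {"dp":[0.03,0.01,0.01],"turn":[-0.03,-0.88,0.1],"fingers":0.5}
    - {"dp":[0.03,0.01,0.01],"turn":[-0.02,-0.89,0.11],"fingers":0.5}
    - {"dp":[0.03,0.01,0.0],"turn":[-0.03,-0.88,0.1],"fingers":0.5}
    - {"dp":[0.03,0.01,0.01],"turn":[-0.02,-0.89,0.11],"fingers":0.5}

```text
clock: 9.97
eef_pos: [528.2, 111.8, 322.5]
tcp_rot: [3.126, -0.187, -0.006]
contact_force: [-0.1, -0.3, 0.2]
opening: 0.501
grasp_force: 0.0
```

```bash
python3 - <<'E'
from h import *
s=r.sense(); print(s['eef_pos'],s['tcp_rot'],s['qpos'])
plan6([536,130,245],tilt(0),0.5,4)
E
```

```text
[528.21168286 111.83980973 322.48345496] [ 3.12631385 -0.18658888 -0.0058125 ] [ 0.24443139  0.0432007   1.82849993 -0.06842546  1.09367211  1.84853175]
[{"dp": [-0.04, -0.12, 0.48], "turn": [0.04, -0.45, -0.02], "fingers": 0.5}, {"dp": [-0.02, -0.12, 0.49], "turn": [0.04, -0.44, -0.02], "fingers": 0.5}, {"dp": [0.0, -0.12, 0.48], "turn": [0.04, -0.45, -0.01], "fingers": 0.5}, {"dp": [0.03, -0.11, 0.49], "turn": [0.03, -0.44, -0.02], "fingers": 0.5}]
end [536.1 129.9 245. ] [ 3.141 -0.     0.   ]
```

Request:
play_rows:
  rows:
    - {"dp":[-0.04,-0.12,0.48],"turn":[0.04,-0.45,-0.02],"fingers":0.5}
    - {"dp":[-0.02,-0.12,0.49],"turn":[0.04,-0.44,-0.02],"fingers":0.5}
    - {"dp":[0.0,-0.12,0.48],"turn":[0.04,-0.45,-0.01],"fingers":0.5}
    - {"dp":[0.03,-0.11,0.49],"turn":[0.03,-0.44,-0.02],"fingers":0.5}
    - {"dp":[0,0,0],"turn":[0,0,0],"fingers":0.5}

```text
clock: 10.38
eef_pos: [535.5, 129.5, 240.2]
tcp_rot: [3.14, 0.004, 0.0]
contact_force: [-0.6, -0.0, 0.1]
opening: 0.496
grasp_force: 0.0
```

Request:
play_rows:
  rows:
    - {"dp":[0,0,0],"turn":[0,0,0],"fingers":0.5}
    - {"dp":[0,0,0],"turn":[0,0,0],"fingers":0.5}

```text
clock: 10.55
eef_pos: [536.1, 129.5, 245.8]
tcp_rot: [3.141, -0.006, 0.0]
contact_force: [-0.4, 0.5, -0.1]
opening: 0.501
grasp_force: 0.0
```

```bash
python3 - <<'E'
from h import *
snap('wrist','w8'); s=r.sense(); print(s['eef_pos'],s['tcp_rot'],s['clock'],cam('w8')['pose'].round(2).tolist())
# grid-annotated crop: head/cover/dish region, with predicted circles
a=cv2.imread('pics/w8.png'); x0,y0,x1,y1=0,20,300,245; k=2.6
im=cv2.resize(a[y0:y1,x0:x1],None,fx=k,fy=k,interpolation=cv2.INTER_CUBIC)
for u in range(x0,x1,50): cv2.putText(im,str(u),(int((u-x0)*k),10),0,.4,(0,255,255)); cv2.line(im,(int((u-x0)*k),12),(int((u-x0)*k),20),(0,255,255))
for v in range(50,y1,50): cv2.putText(im,str(v),(0,int((v-y0)*k)),0,.4,(0,255,255)); cv2.line(im,(26,int((v-y0)*k)),(34,int((v-y0)*k)),(0,255,255))
cv2.imwrite('pics/c7.png',im)
E
```

```text
[536.16063558 129.52162367 246.64530545] [ 3.14121173e+00 -7.82309410e-03  2.60202907e-04] 10.6 [[-0.0, -0.97, -0.25, 599.69], [-1.0, 0.0, -0.0, 128.47], [0.0, 0.25, -0.97, 389.48], [0.0, 0.0, 0.0, 1.0]]
```

View pics/c7.png

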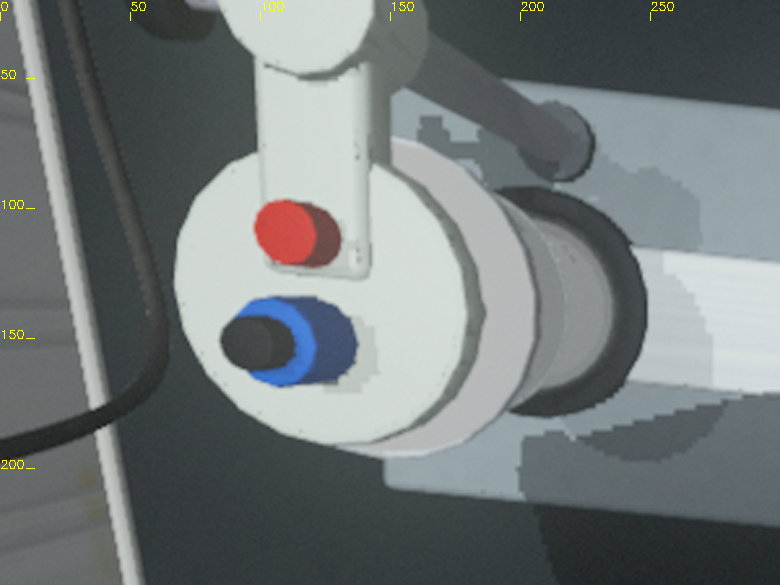

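Picture: cover top edge's right extreme at px (205,137), dish rim's at (248,135), and the glass beaker base between them. Fitting circles of known radius to get the heights.

```bash
python3 - <<'E'
from h import *
from scipy.optimize import least_squares
D=cam('w8')
P={'cover36':(36,[(400,137),(450,160),(500,215),(525,260),(533,305),(528,350),(505,400),(470,435),(430,453),(400,457)]),
'dish38.5':(38.5,[(520,187),(560,192),(600,215),(630,250),(645,300),(638,345),(615,385),(580,408),(545,416),(515,410)])}
def fit(R,pts,ax=None):
    px=[(x/2.6,20+y/2.6) for x,y in pts]
    def f(p):
        z=p[-1]; a=p[:2] if ax is None else ax
        Q=np.array([atz(D,*q,z)[:2] for q in px]); return np.hypot(*(Q-a).T)-R
    s=least_squares(f,[599,234,150] if ax is None else [150]); return s.x.round(1),np.abs(s.fun).max().round(2)
for k,(R_,p) in P.items(): print(k,fit(R_,p),[ (np.array(ax),fit(R_,p,ax)) for ax in ([597,233.8],[599.4,233.7],[602,233.5])])
E
```

```text
cover36 (array([602.1, 235.3, 155. ]), np.float64(0.48)) [(array([597. , 233.8]), (array([159.9]), np.float64(5.81))), (array([599.4, 233.7]), (array([160.2]), np.float64(3.45))), (array([602. , 233.5]), (array([161.1]), np.float64(0.98)))]
dish38.5 (array([601.6, 166.9, 389.5]), np.float64(0.0)) [(array([597. , 233.8]), (array([35.8]), np.float64(5.69))), (array([599.4, 233.7]), (array([37.6]), np.float64(3.71))), (array([602. , 233.5]), (array([40.2]), np.float64(1.62)))]
```

```bash
python3 - <<'E'
from h import *
s=r.sense(); print(s['eef_pos'],s['tcp_rot'])
plan6([536,129.5,270],tilt(0),0.5,1)
plan6([649.6,110.6,265],tilt(0),0.5,4,start=([536,129.5,270],tilt(0)))
E
```

```text
[536.16063558 129.52162367 246.64530545] [ 3.14121173e+00 -7.82309410e-03  2.60202907e-04]
[{"dp": [0.0, 0.0, -0.58], "turn": [0.0, -0.07, 0.0], "fingers": 0.5}]
end [536.  129.5 269.8] [ 3.141 -0.     0.   ]
[{"dp": [0.71, 0.12, 0.03], "turn": [0.0, 0.0, 0.0], "fingers": 0.5}, {"dp": [0.71, 0.12, 0.03], "turn": [0.0, 0.0, 0.0], "fingers": 0.5}, {"dp": [0.71, 0.12, 0.03], "turn": [0.0, 0.0, 0.0], "fingers": 0.5}, {"dp": [0.71, 0.11, 0.04], "turn": [0.0, 0.0, 0.0], "fingers": 0.5}]
end [649.6 110.7 264.8] [3.142 0.    0.   ]
```

Request:
play_rows:
  rows:
    - {"dp":[0.0,0.0,-0.58],"turn":[0.0,-0.05,0.0],"fingers":0.5}
    - {"dp":[0.71,0.12,0.03],"turn":[0.0,0.0,0.0],"fingers":0.5}
    - {"dp":[0.71,0.12,0.03],"turn":[0.0,0.0,0.0],"fingers":0.5}
    - {"dp":[0.71,0.12,0.03],"turn":[0.0,0.0,0.0],"fingers":0.5}
    - {"dp":[0.71,0.11,0.04],"turn":[0.0,0.0,0.0],"fingers":0.5}

```text
clock: 11.02
eef_pos: [650.8, 110.6, 266.8]
tcp_rot: [-3.141, -0.006, 0.0]
contact_force: [0.4, -0.6, 0.1]
opening: 0.503
grasp_force: 0.0
```

Request:
play_rows:
  rows:
    - {"dp":[0,0,0],"turn":[0.0,0,0.0],"fingers":0.5}
    - {"dp":[0,0,0],"turn":[0.0,0.0,0.0],"fingers":0.5}
    - {"dp":[0,0,0],"turn":[0.0,0.0,0.0],"fingers":0.5}

```text
clock: 11.27
eef_pos: [648.7, 110.8, 265.4]
tcp_rot: [3.142, -0.002, 0.0]
contact_force: [0.3, 0.2, 0.3]
opening: 0.499
grasp_force: 0.0
```

```bash
python3 - <<'E'
from h import *
s=r.sense(); print(s['eef_pos'],s['tcp_rot'])
plan6([649.6,110.6,204],tilt(0),0.5,2)
E
```

```text
[648.70555275 110.82000115 265.36657052] [ 3.14151977e+00 -2.40314113e-03  1.18732813e-04]
[{"dp": [0.01, 0.0, 0.77], "turn": [0.0, -0.01, 0.0], "fingers": 0.5}, {"dp": [0.01, 0.01, 0.76], "turn": [0.0, -0.01, 0.0], "fingers": 0.5}]
end [649.6 110.4 204.2] [ 3.142 -0.     0.   ]
```

Request:
play_rows:
  rows:
    - {"dp":[0.01,0,0.77],"turn":[0.0,0,0.0],"fingers":0.5}
    - {"dp":[0.01,0,0.76],"turn":[0.0,0.0,0.0],"fingers":0.5}
    - {"dp":[0,0,0],"turn":[0.0,0.0,0.0],"fingers":0.5}
    - {"dp":[0,0,0],"turn":[0.0,0.0,0.0],"fingers":0.6}
  force: 40

```text
clock: 11.6
eef_pos: [648.4, 110.9, 203.1]
tcp_rot: [3.141, 0.001, 0.001]
contact_force: [-0.4, 0.4, 0.3]
opening: 0.402
grasp_force: 0.0
```

Request:
play_rows:
  rows:
    - {"dp":[0,0,0],"turn":[0.0,0,0.0],"fingers":0.75}
    - {"dp":[0,0,0],"turn":[0.0,0.0,0.0],"fingers":1}
    - {"dp":[0,0,0],"turn":[0.0,0.0,0.0],"fingers":1}
    - {"dp":[0,0,0],"turn":[0.0,0.0,0.0],"fingers":1}

```text
clock: 11.93
eef_pos: [651.2, 111.0, 205.3]
tcp_rot: [-3.141, -0.005, 0.0]
contact_force: [1.2, 0.4, 3.8]
opening: 0.22
grasp_force: 39.5
```

```bash
cat >> h.py <<'E'
C=np.array([589.6,112.1]); 
def wind(phi0,step,n,z=None,rad=60.,q=None):
    # yaw-0 tool: tool x = +x, tool y = -y
    q=r.sense()['eef_pos'] if q is None else np.array(q,float); out=[];q=q[:2].copy()
    for i in range(n):
        t=C+rad*np.array([np.cos(phi0-step*(i+1)),np.sin(phi0-step*(i+1))]); w=t-q
        dp=np.round([w[0]/40,-w[1]/40],2); q=q+[dp[0]*40,-dp[1]*40]; out.append({"dp":[dp[0],dp[1],0],"turn":[0,0,0],"fingers":1})
    for i in range(0,n,5): print(json.dumps(out[i:i+5]))
    print('end',q,phi0-step*n)
def phi(): 
    s=r.sense(); d=s['eef_pos'][:2]-C; a=np.arctan2(d[1],d[0]); t=np.array([np.sin(a),-np.cos(a)])
    print('phi',a.round(4),'rad',np.hypot(*d).round(2),'z',s['eef_pos'][2].round(1),'Ftan',(s['contact_force'][:2]@t).round(2),s['contact_force'].round(1),'clk',s['clock'],s['grasp_force'],s['opening'].round(3)); return a
E
python3 - <<'E'
from h import *
a=phi(); wind(a,0.25,5)
E
```

```text
Traceback (most recent call last):
  File "h.py", line 53, in phi
    print('phi',a.round(4),'rad',np.hypot(*d).round(2),'z',s['eef_pos'][2].round(1),'Ftan',(s['contact_force'][:2]@t).round(2),s['contact_force'].round(1),'clk',s['clock'],s['grasp_force'],s['opening'].round(3)); return a
                                                                                                                                                                                             ^^^^^^^^^^^^^^^^^^
AttributeError: 'float' object has no attribute 'round'
```

```bash
sed -i "s/s\['opening'\].round(3)/round(s['opening'],3)/" h.py
python3 - <<'E'
from h import *
a=phi(); wind(a,0.25,5)
E
```

```text
phi -0.0174 rad 61.61 z 205.3 Ftan -0.39 [1.2 0.4 3.8] clk 11.9333 39.45449888706207 0.22
[{"dp": [-0.09, 0.37, 0], "turn": [0, 0, 0], "fingers": 1}, {"dp": [-0.15, 0.35, 0], "turn": [0, 0, 0], "fingers": 1}, {"dp": [-0.22, 0.29, 0], "turn": [0, 0, 0], "fingers": 1}, {"dp": [-0.29, 0.24, 0], "turn": [0, 0, 0], "fingers": 1}, {"dp": [-0.34, 0.15, 0], "turn": [0, 0, 0], "fingers": 1}]
end [607.59915082  55.02820093] -1.267397819892343
```

Request:
play_rows:
  rows:
    - {"dp":[-0.07,0.37,0],"turn":[0,0,0],"fingers":1}
    - {"dp":[-0.15,0.35,0],"turn":[0,0,0],"fingers":1}
    - {"dp":[-0.22,0.29,0],"turn":[0,0,0],"fingers":1}
    - {"dp":[-0.29,0.24,0],"turn":[0,0,0],"fingers":1}
    - {"dp":[-0.34,0.15,0],"turn":[0,0,0],"fingers":1}

```text
clock: 12.35
eef_pos: [607.8, 55.3, 204.7]
tcp_rot: [-3.138, -0.004, -0.001]
contact_force: [0.6, 14.9, 5.2]
opening: 0.219
grasp_force: 40.6
```

```bash
python3 - <<'E'
from h import *
a=phi(); wind(a,0.3,15)
E
```

```text
phi -1.2605 rad 59.6 z 204.7 Ftan -5.07 [ 0.6 14.9  5.2] clk 12.35 40.61042904853821 0.219
[{"dp": [-0.44, 0.08, 0], "turn": [0, 0, 0], "fingers": 1}, {"dp": [-0.44, -0.06, 0], "turn": [0, 0, 0], "fingers": 1}, {"dp": [-0.41, -0.19, 0], "turn": [0, 0, 0], "fingers": 1}, {"dp": [-0.33, -0.3, 0], "turn": [0, 0, 0], "fingers": 1}, {"dp": [-0.23, -0.39, 0], "turn": [0, 0, 0], "fingers": 1}]
[{"dp": [-0.1, -0.44, 0], "turn": [0, 0, 0], "fingers": 1}, {"dp": [0.03, -0.44, 0], "turn": [0, 0, 0], "fingers": 1}, {"dp": [0.16, -0.42, 0], "turn": [0, 0, 0], "fingers": 1}, {"dp": [0.28, -0.35, 0], "turn": [0, 0, 0], "fingers": 1}, {"dp": [0.37, -0.26, 0], "turn": [0, 0, 0], "fingers": 1}]
[{"dp": [0.43, -0.13, 0], "turn": [0, 0, 0], "fingers": 1}, {"dp": [0.45, -0.0, 0], "turn": [0, 0, 0], "fingers": 1}, {"dp": [0.43, 0.13, 0], "turn": [0, 0, 0], "fingers": 1}, {"dp": [0.37, 0.25, 0], "turn": [0, 0, 0], "fingers": 1}, {"dp": [0.27, 0.35, 0], "turn": [0, 0, 0], "fingers": 1}]
end [641.3971913  142.14260602] -5.760536895390602
```

Request:
play_rows:
  rows:
    - {"dp":[-0.44,0.06,0],"turn":[0,0,0],"fingers":1}
    - {"dp":[-0.44,-0.06,0],"turn":[0,0,0],"fingers":1}
    - {"dp":[-0.41,-0.19,0],"turn":[0,0,0],"fingers":1}
    - {"dp":[-0.33,-0.3,0],"turn":[0,0,0],"fingers":1}
    - {"dp":[-0.23,-0.39,0],"turn":[0,0,0],"fingers":1}

```text
clock: 12.77
eef_pos: [535.5, 89.5, 205.0]
tcp_rot: [-3.141, -0.009, -0.001]
contact_force: [14.5, 1.2, -0.7]
opening: 0.22
grasp_force: 39.8
```

Request:
play_rows:
  rows:
    - {"dp":[-0.1,-0.44,0],"turn":[0,0,0],"fingers":1}
    - {"dp":[0.03,-0.44,0],"turn":[0,0,0],"fingers":1}
    - {"dp":[0.16,-0.42,0],"turn":[0,0,0],"fingers":1}
    - {"dp":[0.28,-0.35,0],"turn":[0,0,0],"fingers":1}
    - {"dp":[0.37,-0.26,0],"turn":[0,0,0],"fingers":1}

```text
clock: 13.18
eef_pos: [562.6, 166.4, 204.8]
tcp_rot: [3.141, -0.002, 0.001]
contact_force: [-3.1, -5.3, 10.9]
opening: 0.219
grasp_force: 41.3
```

```bash
sed -i 's/^C=.*/C=np.array([589.8,112.6])/' h.py; python3 - <<'E'
from h import *
a=phi(); wind(a,0.3,15)
E
```

```text
phi 2.0391 rad 60.26 z 204.8 Ftan -5.15 [-3.1 -5.3 10.9] clk 13.1833 41.274343729019165 0.219
[{"dp": [0.43, -0.13, 0], "turn": [0, 0, 0], "fingers": 1}, {"dp": [0.45, -0.01, 0], "turn": [0, 0, 0], "fingers": 1}, {"dp": [0.43, 0.12, 0], "turn": [0, 0, 0], "fingers": 1}, {"dp": [0.37, 0.25, 0], "turn": [0, 0, 0], "fingers": 1}, {"dp": [0.29, 0.34, 0], "turn": [0, 0, 0], "fingers": 1}]
[{"dp": [0.17, 0.42, 0], "turn": [0, 0, 0], "fingers": 1}, {"dp": [0.04, 0.45, 0], "turn": [0, 0, 0], "fingers": 1}, {"dp": [-0.1, 0.43, 0], "turn": [0, 0, 0], "fingers": 1}, {"dp": [-0.22, 0.4, 0], "turn": [0, 0, 0], "fingers": 1}, {"dp": [-0.32, 0.3, 0], "turn": [0, 0, 0], "fingers": 1}]
[{"dp": [-0.4, 0.2, 0], "turn": [0, 0, 0], "fingers": 1}, {"dp": [-0.45, 0.07, 0], "turn": [0, 0, 0], "fingers": 1}, {"dp": [-0.44, -0.06, 0], "turn": [0, 0, 0], "fingers": 1}, {"dp": [-0.4, -0.19, 0], "turn": [0, 0, 0], "fingers": 1}, {"dp": [-0.34, -0.3, 0], "turn": [0, 0, 0], "fingers": 1}]
end [543.00149415  74.77370533] -2.4609303067670822
```

Request:
play_rows:
  rows:
    - {"dp":[0.43,-0.13,0],"turn":[0,0,0],"fingers":1}
    - {"dp":[0.45,-0.01,0],"turn":[0,0,0],"fingers":1}
    - {"dp":[0.43,0.12,0],"turn":[0,0,0],"fingers":1}
    - {"dp":[0.37,0.25,0],"turn":[0,0,0],"fingers":1}
    - {"dp":[0.29,0.34,0],"turn":[0,0,0],"fingers":1}

```text
clock: 13.6
eef_pos: [643.1, 144.1, 204.9]
tcp_rot: [-3.14, -0.003, 0.001]
contact_force: [-6.1, 1.4, 6.1]
opening: 0.22
grasp_force: 40.5
```

Request:
play_rows:
  rows:
    - {"dp":[0.17,0.42,0],"turn":[0,0,0],"fingers":1}
    - {"dp":[0.04,0.45,0],"turn":[0,0,0],"fingers":1}
    - {"dp":[-0.1,0.43,0],"turn":[0,0,0],"fingers":1}
    - {"dp":[-0.22,0.4,0],"turn":[0,0,0],"fingers":1}
    - {"dp":[-0.32,0.3,0],"turn":[0,0,0],"fingers":1}

```text
clock: 14.02
eef_pos: [625.2, 63.1, 204.7]
tcp_rot: [-3.139, -0.004, -0.001]
contact_force: [-3.1, 12.8, 7.4]
opening: 0.219
grasp_force: 41.1
```

Request:
play_rows:
  rows:
    - {"dp":[-0.4,0.2,0],"turn":[0,0,0],"fingers":1}
    - {"dp":[-0.45,0.07,0],"turn":[0,0,0],"fingers":1}
    - {"dp":[-0.44,-0.06,0],"turn":[0,0,0],"fingers":1}
    - {"dp":[-0.4,-0.19,0],"turn":[0,0,0],"fingers":1}
    - {"dp":[0,0,0],"turn":[0,0,0],"fingers":1}

```text
clock: 14.43
eef_pos: [556.3, 63.4, 204.8]
tcp_rot: [-3.14, -0.005, -0.0]
contact_force: [2.6, -0.2, 6.4]
opening: 0.219
grasp_force: 40.9
```

```bash
python3 - <<'E'
from h import *
a=phi(); snap('wrist','w9'); phi(); snap('top','t9'); snap('scene','s9')
E
```

```text
phi -2.1687 rad 59.56 z 204.8 Ftan -2.22 [ 2.6 -0.2  6.4] clk 14.4333 40.94808340072632 0.219
phi -2.1505 rad 59.66 z 205.0 Ftan -1.38 [ 1.1 -0.8  6.7] clk 14.4833 40.89800298213959 0.221
```

```bash
python3 - <<'E'
from h import *
from scipy.optimize import least_squares
D=cam('w8'); T=lambda L:[(x/2.6,20+y/2.6) for x,y in L]
cov=T([(400,137),(450,160),(500,215),(525,260),(533,305),(528,350),(505,400),(470,435),(430,453),(400,457)])
dish=T([(520,187),(560,192),(600,215),(630,250),(645,300),(638,345),(615,385),(580,408),(545,416),(515,410)])
rim=T([(540,235),(565,310),(557,370)])
def F(p):
    f=[]
    for L,R_,z in((cov,36,p[2]),(dish,38.5,p[3]),(rim,31,p[4])):
        f+=list(np.hypot(*(np.array([atz(D,*q,z)[:2] for q in L])-p[:2]).T)-R_)
    return f
s=least_squares(F,[602,234,157,40,113],loss='soft_l1'); print(s.x.round(1),np.round(s.fun,1))
for ya in (233,235):
    s=least_squares(lambda p:F([p[0],ya,*p[1:]]),[602,157,40,113],loss='soft_l1'); print(ya,s.x.round(1))
# w6 & w9 visibility
print(proj(cam('w9'),[602,234,155]),proj(cam('w9'),[602,195,50]))
E
```

```text
[602.1 235.7 153.7  31.5 105.6] [ 0.2  0.3 -0.5  0.3  0.2 -0.  -0.1  0.1  0.2  0.1 -0.   0.1 -0.1  0.2
  0.1 -0.5 -0.2 -0.2  0.3 -0.5 -0.3 -0.5  1.7]
233 [602.3 162.9  43.9 116.1]
235 [602.1 156.   34.3 108.3]
(np.float64(-16.20063752051209), np.float64(176.41438691307997)) (np.float64(152.22594314535797), np.float64(163.51099732387868))
```

```bash
python3 - <<'E'
from h import *
a=phi(); wind(a,(a+np.pi)/4,4)
g=cv2.cvtColor(cv2.imread('pics/w8.png'),cv2.COLOR_BGR2GRAY)
print(g[134:140,195:255].mean(0).round().astype(int).tolist())
E
```

```text
phi -2.1371 rad 59.71 z 204.9 Ftan -1.02 [ 1.  -0.3  6.8] clk 14.5833 41.03806257247925 0.223
[{"dp": [-0.29, -0.23, 0], "turn": [0, 0, 0], "fingers": 1}, {"dp": [-0.22, -0.31, 0], "turn": [0, 0, 0], "fingers": 1}, {"dp": [-0.14, -0.35, 0], "turn": [0, 0, 0], "fingers": 1}, {"dp": [-0.05, -0.37, 0], "turn": [0, 0, 0], "fingers": 1}]
end [529.76638093 112.61460347] -3.141592653589793
[184, 184, 184, 184, 184, 184, 184, 184, 184, 184, 148, 106, 99, 124, 135, 136, 136, 135, 135, 136, 136, 136, 144, 143, 142, 145, 144, 146, 145, 145, 145, 145, 145, 144, 146, 145, 144, 139, 134, 134, 112, 91, 79, 71, 68, 67, 68, 70, 70, 73, 74, 74, 69, 68, 172, 197, 197, 197, 196, 197]
```

Request:
play_rows:
  rows:
    - {"dp":[-0.29,-0.23,0],"turn":[0,0,0],"fingers":1}
    - {"dp":[-0.22,-0.31,0],"turn":[0,0,0],"fingers":1}
    - {"dp":[-0.14,-0.35,0],"turn":[0,0,0],"fingers":1}
    - {"dp":[-0.05,-0.37,0],"turn":[0,0,0],"fingers":1}
    - {"dp":[0,0,0],"turn":[0,0,0],"fingers":1}

```text
clock: 15.0
eef_pos: [530.0, 114.0, 204.8]
tcp_rot: [-3.141, -0.006, 0.001]
contact_force: [0.6, -1.2, 6.9]
opening: 0.219
grasp_force: 40.8
```

```bash
cat >> h.py <<'E'
def ext(D,ya,R_,z,xa=602.1): # extreme-right image point of circle
    t=np.linspace(-np.pi,0,361); P=np.array([proj(D,[xa+R_*np.cos(a),ya+R_*np.sin(a),z]) for a in t]); return P[P[:,0].argmax()]
def zof(D,u,ya,R_):
    zs=np.arange(20,190,.5); U=np.array([ext(D,ya,R_,z)[0] for z in zs]); return np.interp(-u,-U,zs) if U[0]>U[-1] else np.interp(u,U,zs)
def prof(f,v0,v1,u0,u1):
    g=cv2.cvtColor(cv2.imread(f'pics/{f}.png'),cv2.COLOR_BGR2GRAY); print(u0,g[v0:v1,u0:u1].mean(0).round().astype(int).tolist())
E
python3 - <<'E'
from h import *
phi(); snap('wrist','w10'); phi()
for n in('w8','w10'):
    D=cam(n); print(n,[(z,ext(D,235.5,36,z).round(1)) for z in(150,160)],[ext(D,235.5,31,z).round(1) for z in (110,130,145)])
D=cam('w8')
for ya in(233.5,234.5,235.5): print(ya,zof(D,205,ya,36),zof(D,208,ya,36),zof(D,217,ya,31),zof(D,249,ya,38.5),zof(D,236,ya,31))
v=int(ext(cam('w10'),235.5,36,150)[1]); print(v); prof('w10',v-2,v+3,130,260)
E
```

```text
Still running in the background as job /tmp/bash_jobs.1000/3baf4717524b (pid 1735). You'll get a notice when it ends.
```

```bash
kill -9 -- -$(cat /tmp/bash_jobs.1000/3baf4717524b/pid); cat /tmp/bash_jobs.1000/3baf4717524b/stdout; ls pics/w10*
cat >> h.py <<'E'
def cam(f):
    d=np.load(f'pics/{f}.npz'); return {k:np.array(d[k]) for k in d.files}
def ext(D,ya,R_,z,xa=602.1):
    t=np.linspace(-np.pi,0,181); P=D['pose']; W=np.stack([xa+R_*np.cos(t),ya+R_*np.sin(t),0*t+z],1)
    c=(W-P[:3,3])@P[:3,:3]; u=D['fx']*c[:,0]/c[:,2]+D['cx']; i=u.argmax(); return np.array([u[i],D['fy']*c[i,1]/c[i,2]+D['cy']])
E
timeout 60 python3 - <<'E'
from h import *
a=phi(); import os
if not os.path.exists('pics/w10.npz'): snap('wrist','w10')
for n in('w8','w10'):
    D=cam(n); print(n,[(z,ext(D,235.5,36,z).round(1)) for z in(150,160)],[ext(D,235.5,31,z).round(1) for z in (110,130,145)])
D=cam('w8')
for ya in(233.5,234.5,235.5): print(ya,[round(float(x),1) for x in (zof(D,205,ya,36),zof(D,208,ya,36),zof(D,217,ya,31),zof(D,249,ya,38.5),zof(D,236,ya,31))])
v=int(ext(cam('w10'),235.5,36,150)[1]); print(v); prof('w10',v-2,v+3,130,260)
E
```

```text
pics/w10.npz
pics/w10.png
phi 3.1298 rad 59.84 z 204.6 Ftan -0.63 [ 1.3 -0.6  7.7] clk 15.05 40.88671803474426 0.219
w8 [(150, array([206.9, 139.9])), (160, array([201.8, 141.1]))] [array([216.6, 139.4]), array([208.3, 139.4]), array([201.2, 140.2])]
w10 [(150, array([151. , 131.1])), (160, array([141.7, 130.7]))] [array([171.9, 130.5]), array([157.8, 129.7]), array([145.5, 130.1])]
233.5 [160.5, 154.5, 116.3, 38.9, 57.1]
234.5 [157.2, 151.1, 112.6, 33.6, 52.6]
235.5 [153.8, 147.7, 108.9, 28.4, 48.1]
131
130 [189, 189, 189, 189, 189, 188, 189, 189, 189, 188, 189, 189, 188, 188, 189, 188, 162, 121, 106, 101, 98, 77, 127, 146, 148, 149, 149, 149, 148, 149, 149, 148, 148, 148, 149, 148, 148, 148, 148, 148, 149, 148, 149, 148, 148, 149, 149, 149, 148, 148, 148, 148, 149, 149, 148, 149, 149, 142, 139, 139, 122, 94, 84, 85, 73, 65, 69, 69, 69, 71, 71, 74, 75, 77, 76, 76, 72, 69, 84, 176, 198, 198, 198, 199, 199, 199, 199, 199, 200, 199, 200, 200, 200, 200, 201, 201, 201, 202, 202, 216, 221, 221, 221, 221, 221, 222, 222, 222, 222, 222, 222, 222, 222, 222, 222, 222, 222, 222, 222, 222, 223, 223, 222, 222, 222, 222, 222, 223, 222, 223]
```

```bash
timeout 60 python3 - <<'E'
from h import *
D=cam('w8');E_=cam('w10')
for ya in(233.5,234.5,235.5): print(ya,round(zof(E_,208.5,ya,38.5)-zof(D,249,ya,38.5),1),round(zof(E_,152,ya,36)-zof(D,208,ya,36),1))
print(E_['pose'][:3,3],r.sense()['eef_pos'])
wind(phi(),3.5/12,12)
E
```

```text
233.5 28.5 -1.1
234.5 30.3 -0.0
235.5 32.2 1.1
[593.71323128 112.87857964 348.36802941] [529.96617972 113.30272793 204.62085   ]
phi 3.1298 rad 59.84 z 204.6 Ftan -0.63 [ 1.3 -0.6  7.7] clk 15.05 40.88671803474426 0.219
[{"dp": [0.06, -0.43, 0], "turn": [0, 0, 0], "fingers": 1}, {"dp": [0.19, -0.39, 0], "turn": [0, 0, 0], "fingers": 1}, {"dp": [0.3, -0.32, 0], "turn": [0, 0, 0], "fingers": 1}, {"dp": [0.37, -0.23, 0], "turn": [0, 0, 0], "fingers": 1}, {"dp": [0.43, -0.1, 0], "turn": [0, 0, 0], "fingers": 1}]
[{"dp": [0.43, 0.01, 0], "turn": [0, 0, 0], "fingers": 1}, {"dp": [0.41, 0.15, 0], "turn": [0, 0, 0], "fingers": 1}, {"dp": [0.35, 0.26, 0], "turn": [0, 0, 0], "fingers": 1}, {"dp": [0.27, 0.34, 0], "turn": [0, 0, 0], "fingers": 1}, {"dp": [0.15, 0.41, 0], "turn": [0, 0, 0], "fingers": 1}]
[{"dp": [0.03, 0.44, 0], "turn": [0, 0, 0], "fingers": 1}, {"dp": [-0.1, 0.42, 0], "turn": [0, 0, 0], "fingers": 1}]
end [645.56617972  90.90272793] -0.3701514673318469
```

Request:
play_rows:
  rows:
    - {"dp":[0.06,-0.43,0],"turn":[0,0,0],"fingers":1}
    - {"dp":[0.19,-0.39,0],"turn":[0,0,0],"fingers":1}
    - {"dp":[0.3,-0.32,0],"turn":[0,0,0],"fingers":1}
    - {"dp":[0.37,-0.23,0],"turn":[0,0,0],"fingers":1}
    - {"dp":[0.43,-0.1,0],"turn":[0,0,0],"fingers":1}

```text
clock: 15.47
eef_pos: [582.7, 173.3, 205.0]
tcp_rot: [-3.14, -0.001, 0.001]
contact_force: [-4.2, 2.5, 11.5]
opening: 0.226
grasp_force: 41.6
```

Request:
play_rows:
  rows:
    - {"dp":[0.43,0.01,0],"turn":[0,0,0],"fingers":1}
    - {"dp":[0.41,0.15,0],"turn":[0,0,0],"fingers":1}
    - {"dp":[0.35,0.26,0],"turn":[0,0,0],"fingers":1}
    - {"dp":[0.27,0.34,0],"turn":[0,0,0],"fingers":1}
    - {"dp":[0.15,0.41,0],"turn":[0,0,0],"fingers":1}

```text
clock: 15.88
eef_pos: [650.5, 126.0, 205.3]
tcp_rot: [-3.139, -0.007, 0.001]
contact_force: [1.1, 5.9, 5.4]
opening: 0.223
grasp_force: 40.6
```

Request:
play_rows:
  rows:
    - {"dp":[0.03,0.44,0],"turn":[0,0,0],"fingers":1}
    - {"dp":[-0.1,0.42,0],"turn":[0,0,0],"fingers":1}
    - {"dp":[0,0,0],"turn":[0,0,0],"fingers":1}
    - {"dp":[0,0,0],"turn":[0,0,0],"fingers":1}

```text
clock: 16.22
eef_pos: [646.5, 88.8, 205.2]
tcp_rot: [3.141, -0.007, -0.001]
contact_force: [5.0, -0.5, 4.3]
opening: 0.221
grasp_force: 40.8
```

```bash
timeout 60 python3 - <<'E'
from h import *
phi()
E
```

```text
phi -0.3977 rad 61.49 z 205.2 Ftan -1.47 [ 5.  -0.5  4.3] clk 16.2167 40.77324986457825 0.221
```

Release and look from the w10 pose.

Request:
play_rows:
  rows:
    - {"dp":[0,0,0],"turn":[0,0,0],"fingers":0.5}
    - {"dp":[0,0,0],"turn":[0,0,0],"fingers":0.5}
    - {"dp":[0,0,0],"turn":[0,0,0],"fingers":0.5}
    - {"dp":[0,0,-0.5],"turn":[0,0,0],"fingers":0.5}
    - {"dp":[0,0,-0.9],"turn":[0,0,0],"fingers":0.5}

```text
clock: 16.63
eef_pos: [641.4, 90.3, 255.2]
tcp_rot: [3.14, 0.007, 0.0]
contact_force: [0.3, -0.1, 0.8]
opening: 0.498
grasp_force: 0.0
```

Request:
play_rows:
  rows:
    - {"dp":[-0.73,-0.15,-0.2],"turn":[0,0,0],"fingers":0.5}
    - {"dp":[-0.73,-0.15,0],"turn":[0,0,0],"fingers":0.5}
    - {"dp":[-0.73,-0.15,0],"turn":[0,0,0],"fingers":0.7}
    - {"dp":[-0.73,-0.16,0],"turn":[0,0,0],"fingers":0.75}
    - {"dp":[0,0,0.5],"turn":[0,0,0],"fingers":0.75}

```text
clock: 17.05
eef_pos: [524.5, 116.1, 249.8]
tcp_rot: [-3.141, -0.003, 0.001]
contact_force: [2.8, -0.0, 1.5]
opening: 0.249
grasp_force: 0.0
```

```bash
timeout 60 python3 - <<'E'
from h import *
print(r.sense()['eef_pos'])
plan6([530,113.3,204.7],[-3.141,-0.006,0.001],0.75,2)
E
```

```text
[524.54191484 116.09692698 249.8118744 ]
[{"dp": [0.07, 0.04, 0.56], "turn": [-0.0, 0.01, 0.0], "fingers": 0.75}, {"dp": [0.06, 0.03, 0.57], "turn": [-0.0, 0.02, 0.0], "fingers": 0.75}]
end [529.9 113.3 204.6] [-3.141e+00 -6.000e-03  1.000e-03]
```

Request:
play_rows:
  rows:
    - {"dp":[0.07,0.03,0.56],"turn":[0,0,0],"fingers":0.75}
    - {"dp":[0.06,0.02,0.57],"turn":[0,0,0],"fingers":0.75}
    - {"dp":[0,0,0],"turn":[0,0,0],"fingers":0.75}
    - {"dp":[0,0,0],"turn":[0,0,0],"fingers":0.75}
    - {"dp":[0,0,0],"turn":[0,0,0],"fingers":0.75}

```text
clock: 17.47
eef_pos: [533.3, 113.3, 202.8]
tcp_rot: [3.141, -0.002, 0.0]
contact_force: [0.2, -0.0, -0.1]
opening: 0.249
grasp_force: 0.0
```

```bash
cat >> h.py <<'E'
def edges(f,ya=234.4):
    D=cam(f); g=cv2.cvtColor(cv2.imread(f'pics/{f}.png'),cv2.COLOR_BGR2GRAY).astype(float)
    v=int(round(ext(D,ya,36,150)[1])); p=g[v-2:v+3].mean(0); c=int(ext(D,ya,36,152)[0])
    print(f,D['pose'][:3,3].round(1),'v',v,c-20,p[c-20:c+22].round().astype(int).tolist())
    def fall(th,a,b):
        for u in range(a,b):
            if p[u]>=th>p[u+1]: return u+(p[u]-th)/(p[u]-p[u+1])
    def rise(th,a,b):
        for u in range(a,b):
            if p[u]<=th<p[u+1]: return u+(th-p[u])/(p[u+1]-p[u])
    ut=fall(150,c-25,c+15); ub=rise(115,int(ut)+2,int(ut)+15); ud=rise(130,c+40,c+120)
    print('top',round(ut,2),zof(D,ut,ya,36).round(2),'bot',round(ub,2),zof(D,ub,ya,36).round(2),'dish',round(ud,2),zof(D,ud,ya,38.5).round(2))
    # head registration points: blobs of red cap
E
timeout 100 python3 - <<'E'
from h import *
snap('wrist','w11'); print(r.sense()['eef_pos'],r.sense()['tcp_rot'])
for n in('w8','w10','w11'):
    try: edges(n)
    except Exception as e: print(n,e)
# static check: shift of the head's cap region between w10 and w11
a,b=[cv2.cvtColor(cv2.imread(f'pics/{n}.png'),cv2.COLOR_BGR2GRAY).astype(np.float32) for n in('w10','w11')]
print('head',cv2.phaseCorrelate(np.ascontiguousarray(a[70:200,10:110]),np.ascontiguousarray(b[70:200,10:110]),cv2.createHanningWindow((100,130),cv2.CV_32F)))
print('base',cv2.phaseCorrelate(np.ascontiguousarray(a[0:100,230:330]),np.ascontiguousarray(b[0:100,230:330]),cv2.createHanningWindow((100,100),cv2.CV_32F)))
E
```

```text
[533.63940868 113.32367005 203.22091469] [-3.14147664e+00 -2.98783783e-03  3.28114520e-04]
w8 [599.7 128.5 389.5] v 140 187 [170, 184, 184, 184, 184, 184, 184, 184, 184, 184, 184, 185, 184, 184, 183, 184, 183, 181, 145, 104, 103, 126, 134, 136, 135, 135, 135, 135, 136, 136, 144, 142, 142, 145, 145, 145, 144, 144, 145, 145, 145, 145]
top 204.86 157.77 bot 207.54 152.43 dish 248.61 35.98
w10 [593.7 112.9 348.4] v 131 131 [189, 189, 189, 189, 188, 189, 189, 189, 188, 189, 189, 188, 188, 189, 188, 162, 121, 106, 101, 98, 77, 127, 146, 148, 149, 149, 149, 148, 149, 149, 148, 148, 148, 149, 148, 148, 148, 148, 148, 149, 148, 149]
top 146.29 157.65 bot 151.76 151.63 dish 208.5 64.31
w11 [597.5 112.2 346.2] v 137 128 [184, 184, 183, 183, 183, 183, 183, 183, 183, 183, 183, 183, 174, 139, 105, 99, 96, 86, 71, 124, 143, 143, 143, 143, 143, 143, 142, 143, 143, 143, 142, 143, 143, 144, 143, 143, 143, 144, 143, 144, 143, 144]
top 140.69 160.31 bot 146.83 153.87 dish 201.8 75.56
head ((-4.199487481407168, 8.646920505031296), 0.9421021779378255)
base ((-1.7734806256397775, 2.570652100168253), 0.7608286312103272)
```

```bash
timeout 60 python3 - <<'E'
from h import *
ob=[]
for n in('w8','w10','w11'):
    h=cv2.cvtColor(cv2.imread(f'pics/{n}.png')[:,:200],cv2.COLOR_BGR2HSV)
    for lo,hi in(((0,150,60),(8,255,255)),):
        m=cv2.inRange(h,lo,hi); k,l,st,c=cv2.connectedComponentsWithStats(m); i=1+st[1:,4].argmax(); ob.append((cam(n),*c[i])); print(n,c[i],st[i])
P=tri(ob[0],ob[1]); Q=tri(*ob); print(P,Q)
for o in ob: print(np.array(proj(o[0],Q))-o[1:])
print(np.array(proj(ob[2][0],P))-ob[2][1:])
E
```

```text
w8 [109.39709443 108.85472155] [ 98  97  23  24 413]
w10 [ 9.47322971 83.37651123] [  0  68  22  32 579]
w11 [ 6.90454545 92.54090909] [  0  76  17  32 440]
[614.53491334 234.44452617 190.99174781] [614.64664232 235.46638978 189.08466456]
[ 0.01667953 -0.05650658]
[1.21777437 0.54392459]
[-1.25367049 -0.45715984]
[-2.54902725 -0.72586405]
```

```bash
timeout 60 python3 - <<'E'
from h import *
prof('w8',138,143,165,195); prof('w10',129,134,90,135); prof('w11',135,140,80,130)
for n in('w8','w10','w11'):
    D=cam(n); print(n,[ext(D,234.4,R_,z).round(1).tolist() for R_,z in((28,185),(30,180),(31,172),(31,180))])
E
```

```text
165 [217, 217, 217, 217, 217, 217, 217, 218, 217, 217, 217, 215, 214, 209, 174, 136, 129, 123, 118, 115, 111, 124, 170, 184, 184, 184, 184, 184, 184, 184]
90 [221, 220, 220, 220, 221, 221, 221, 221, 220, 220, 220, 220, 220, 220, 192, 155, 130, 117, 120, 123, 123, 123, 121, 120, 117, 115, 113, 112, 112, 111, 120, 130, 154, 182, 189, 190, 189, 189, 189, 189, 189, 189, 189, 189, 189]
80 [215, 215, 215, 215, 215, 215, 215, 215, 215, 215, 215, 215, 215, 215, 215, 215, 214, 215, 215, 215, 203, 167, 125, 117, 122, 122, 122, 119, 118, 115, 113, 112, 109, 107, 109, 109, 105, 112, 130, 172, 184, 184, 183, 184, 184, 183, 184, 184, 184, 184]
w8 [[173.6, 140.8], [180.9, 140.2], [188.0, 140.3], [182.8, 140.3]]
w10 [[96.7, 129.3], [108.3, 129.1], [120.4, 129.9], [110.7, 129.4]]
w11 [[92.9, 137.4], [104.6, 136.9], [117.0, 137.2], [107.0, 137.2]]
```

The cover's edge has risen about 2.5–3 mm against the head in the same view, with the crank released and nothing touched. Handing in.

```bash
timeout 100 python3 -c "
from rig import r
print(r.sign_off())"
```

```text
the job is handed in; nothing more can be done
None
```

The job is handed in: the crank is seated on the screw and released, the beaker is wound up, and the cover is lifted about 2.5–3 mm by my camera measurement. The sign-off returned no verdict, so I can't say whether it passed.

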